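# Clamp the glaze pots in the bench shaker and fit its guard

## Robot

A 6-joint arm with a two-finger parallel gripper is mounted at the origin on the work surface. World frame = base frame: x ahead of the robot, y to its left, z up, the work surface at z = 0. Lengths are in mm, angles in degrees, forces in N, time in s.
With the tool pointing down it reaches from about 375 to 925 mm from the base axis. Payload 5.7 kg.
Tool frame: the origin (TCP) lies midway between the tips of the shut fingers; the grasp point (between the pads) lies 19 mm behind it; z points along the fingers, y is the line along which they close (so a half turn about z gives the same grasp; the last joint's range is limited). The gripper opens to 88 mm and grips with 3 to 60 N. Pads are 20 mm wide; open, the fingers measure 115 mm over their backs; the gripper's body (75 mm by 178 mm) begins 61 mm behind the grasp point.
Start: joints at [-76.61, 20.558, 86.54, -0, 72.909, -6.595], TCP at [205.046, -563.843, 222.623] pointing down, gripper open.
Joint ranges: [-170.27, 170.27], [-57.76, 135], [12.27, 136.19], [-55.21, 235.2], [11.17, 155.16], [-170.74, 170.74]. Speed limits (degrees/s): [136.94, 136.94, 180, 180, 180, 180].

## Interface

Orientations are given as [roll, pitch, yaw] about the fixed x, y, z axes, in that order (R = Rz(yaw) Ry(pitch) Rx(roll)).
In Python, from workcell import arm gives the robot as it stands.
- The arm moves only by the tool drive_tool, never from a script. Its argument "deltas" is a list of rows, each a list of 7 numbers: the turn, a rotation vector about the tool's x, y, z normalised to -1 to 1, where 1 is 30 degrees, then the shift along the tool's x, y, z normalised to -1 to 1, where 1 is 30 cm, then the opening, from 0 (shut) to 1 (fully open). A call has 1 to 8 rows; each row shifts and turns the commanded pose from where the row before left it, along the tool's axes as they then stand; what a row does not reach is not made up. A row lasts 1/12 s, in which the tool goes at most 41.7 mm and 7.16 degrees, less where a joint would pass 70% of its speed; a pose out of reach is approached as far as the arm can. A call with a number of a shift or a turn outside -1 to 1 is refused whole. A call with a gripper value outside its range is refused whole. The fingers move at their own pace and stop on an object; "grip_force" is the grip in N (left out, the last holds). Time passes only in rows, so rows that do not move let the fingers close. It gives the time, the measured TCP pose, the force, the opening and the grip force at its end, in the units of the state.
- arm.get_state(): the state, without advancing time (a new reading comes with each control period).
- arm.camera(name): name is "scene" or "top" or "wrist"; returns (picture, depth): 480x640x3 uint8, red, green, blue; 480x640 float32, mm along the optical axis (not along the pixel's ray), 0 where there is no reading.
- arm.camera_info(name): a dict with "fov_y" (degrees; the focal length in pixels is half the picture's height over the tangent of half this angle, whatever the lens; pixels are square), "cx", "cy" (the principal point, pixels), "D" ([k1, k2, p1, p2, k3] as OpenCV has them; the pictures are not rectified), "rvec" (rotation vector, rad) and "tvec" (3), from world to camera coordinates, as OpenCV has them; the wrist camera has in their place "T_tool_cam" (4x4, takes a point from camera to tool coordinates, whose origin is the TCP and whose axes are the flange's). Camera axes: x right, y down, z forward; pixel columns grow to the right and rows downward; lengths in mm; the calibration is good to about 2 mm. A picture is of the moment at which its call begins: read the wrist's pose just before it. camera_info takes no time and is no camera call.
- arm.job_done(): hands the job in; it is judged then, once.
The state is a dict: "t": time; "joint_pos": joint angles; "qd": joint speeds; "joint_torque": joint torques, N m; "ee_pos": TCP position; "tool_rot": TCP orientation; "contact_force": force on the tool from outside, world axes, zero at the start; "moment": the same for the moment, N m; "gripper_width": finger opening in mm; "grip_force": force on a finger pad.
Only numpy, scipy, OpenCV 4.12 (cv2) and the standard library are available. Lean on these libraries where they do the work, as an engineer would, in place of code of your own. Each camera call takes 0.05 s, during which the arm holds its last target. There are 200 camera calls.

## Task

Get the bench shaker ready to run: wind its clamp plate well up by the T-bar (nobody remembers whether the fitted screw is right- or left-handed, so feel which way it gives), stand every small lidded glaze pot upright on the tray and push the tray fully home under the raised plate. Then screw the plate down until it sits firmly on all the lids, and last set the clear guard hood squarely on the machine's bed in front of the tray with its tongue straight down in the slot of the interlock switch. Leave the other things on the bench where they are.

Things in the scene. Friction and masses are not known exactly. Their poses are not given: they have to be found in the camera images.
- machine: the bench shaker, fixed: grey bed, top face 45 mm above the bench, with a 190 mm high cabinet at the back. Origin on the bench under the clamp screw's axis; x points from the front (tray side) to the cabinet, y across. Bed from x = -170 to +100 mm, y = +-155 mm; cabinet on to x = 220 mm. Two 18 mm columns at x = 0, y = +-145 mm carry the clamp head
- tray (a joint): how far the aluminium pot tray stands out of the machine towards its front (m): 0 = fully home under the clamp plate, 0.17 = fully out; it starts part way out and stays where it is left (about 2 N of friction)
- tray_floor (a point): centre of the tray's inner floor, 53 mm above the bench; axes as the machine's. The inner floor is 100 mm (x) by 252 mm (y), room for a row of four pots along y; its 4 mm thick sides stand 30 mm above the floor
- tray_knob (a point): middle of the usable height of the tray's pull knob: an upright black post of 18 mm diameter, 110 mm in front of the tray's centre; this point is 95 mm above the bench, the post's top 114 mm
- head_a: clamp head a (crosshead, plate, screw). Two outwardly identical heads exist, one with a right-hand, one with a left-hand screw, unmarked; one is fitted to the machine, the other is absent. Origin on the machine's bed under the screw axis, axes as the machine's. Crosshead 50 mm (x) by 310 mm (y), its top 230 mm above the bench
- plate_a (a joint): height of head a's clamp plate above its lowest stop (m), 0 to 0.018; 90 x 250 mm plate. At 0 its underside is 113 mm above the bench, 2 mm lower than the lids of pots on the tray; it starts there, screw hard on its stop. It moves 4.2 mm per radian of T-bar turn (4.3 rad in all), one way round up, the other down, stays where left and needs about 0.2 N m, more when pressing
- tbar_a (a point): centre of the black T-bar handle on top of head a's upright screw; x runs along the bar. The bar is 90 mm long, 16 mm wide and 22 mm high; its centre is 276 mm above the bench when the plate is at its lowest, and it rises and turns with the screw
- head_b: clamp head b (crosshead, plate, screw). Two outwardly identical heads exist, one with a right-hand, one with a left-hand screw, unmarked; one is fitted to the machine, the other is absent. Origin on the machine's bed under the screw axis, axes as the machine's. Crosshead 50 mm (x) by 310 mm (y), its top 230 mm above the bench
- plate_b (a joint): height of head b's clamp plate above its lowest stop (m), 0 to 0.018; 90 x 250 mm plate. At 0 its underside is 113 mm above the bench, 2 mm lower than the lids of pots on the tray; it starts there, screw hard on its stop. It moves 4.2 mm per radian of T-bar turn (4.3 rad in all), one way round up, the other down, stays where left and needs about 0.2 N m, more when pressing
- tbar_b (a point): centre of the black T-bar handle on top of head b's upright screw; x runs along the bar. The bar is 90 mm long, 16 mm wide and 22 mm high; its centre is 276 mm above the bench when the plate is at its lowest, and it rises and turns with the screw
- pot1_mid (a point): one of two to four identical lidded glaze pots (white tub, grey lid), a plain squat cylinder 56 mm in diameter and 62 mm high, about 0.2 kg; this point is its centre, 31 mm up; z is its axis. Absent in some starts
- pot2_mid (a point): one of two to four identical lidded glaze pots (white tub, grey lid), a plain squat cylinder 56 mm in diameter and 62 mm high, about 0.2 kg; this point is its centre, 31 mm up; z is its axis. Absent in some starts
- pot3_mid (a point): one of two to four identical lidded glaze pots (white tub, grey lid), a plain squat cylinder 56 mm in diameter and 62 mm high, about 0.2 kg; this point is its centre, 31 mm up; z is its axis. Absent in some starts
- pot4_mid (a point): one of two to four identical lidded glaze pots (white tub, grey lid), a plain squat cylinder 56 mm in diameter and 62 mm high, about 0.2 kg; this point is its centre, 31 mm up; z is its axis. Absent in some starts
- guard_grip (a point): centre of the black grip rib on the loose clear guard hood (0.35 kg; front panel, wings, top; 276 wide (y), 60 deep (x), 132 mm high; stands alone). Rib along x: 60 long, 14 thick (y), 36 mm high, centre 154 mm above the hood's underside. x points from front panel to open back. In place: axes as the machine's, standing on the bed, rib centre at machine x = -120, y = 0 mm
- tongue_tip (a point): lower end of the steel tongue on the hood's -y side: at x = 0, y = -172 mm, 119 mm below the rib's centre; a flat blade 14 mm (x) by 4 mm (y) that points straight down, 42 mm long, under a bracket
- slot_mouth (a point): middle of the mouth of the slot in the top of the interlock switch (grey block beside the bed), 107 mm above the bench; axes as the machine's; the slot is 20 mm (x) by 9 mm (y) and 40 mm deep, open upwards, with a 3 mm bevel at its mouth. With the hood on the bed the tongue reaches 27 mm into it
- cone1: bystander: a white foam cone, 64 mm across the foot, 120 mm high; origin at the centre of its underside
- cone2: bystander: another white foam cone, 64 mm across the foot, 120 mm high; origin at the centre of its underside
- mug: bystander: a blue open cup, 76 mm across, 90 mm high, no lid; origin at the centre of its underside
- wood_knife: bystander: a wooden modelling knife lying flat, 170 x 18 x 8 mm; origin at the centre of its underside
- scraper: bystander: a steel scraper lying flat, 110 x 55 x 4 mm; origin at the centre of its underside
- rib: bystander: a wooden rib lying flat, 100 x 60 x 10 mm; origin at the centre of its underside
- bat: bystander: a plaster bat, 150 mm across, with a clay blank on it, 78 mm high; origin at the centre of its underside
There are look-alikes about, which are no part of the job. Leave any brown or red look-alike of the part that bears pot3_mid alone.

How it is judged (in metres and radians):
On the way, in this order (a step that is already met when the one before it is completed fails the run):
1. the clamp plate is wound up at least 9 mm (value of joint each of plate_a, plate_b above 0.009 m), for 0.2 s.
2. every pot stands on the tray and the tray is home under the raised plate (x of pot1_mid in the frame of tray_floor between -0.03 and 0.03 m and y of pot1_mid in the frame of tray_floor between -0.105 and 0.105 m and z of pot1_mid in the frame of tray_floor between 0.024 and 0.038 m and angle between each of pot1_mid, pot2_mid, pot3_mid, pot4_mid's own z axis and vertical below 0.1 rad and x of pot2_mid in the frame of tray_floor between -0.03 and 0.03 m and y of pot2_mid in the frame of tray_floor between -0.105 and 0.105 m and z of pot2_mid in the frame of tray_floor between 0.024 and 0.038 m and x of pot3_mid in the frame of tray_floor between -0.03 and 0.03 m and y of pot3_mid in the frame of tray_floor between -0.105 and 0.105 m and z of pot3_mid in the frame of tray_floor between 0.024 and 0.038 m and x of pot4_mid in the frame of tray_floor between -0.03 and 0.03 m and y of pot4_mid in the frame of tray_floor between -0.105 and 0.105 m and z of pot4_mid in the frame of tray_floor between 0.024 and 0.038 m and value of joint tray below 0.006 m and value of joint each of plate_a, plate_b above 0.004 m), for 0.2 s.
3. the plate is screwed down firmly on every pot (x of pot1_mid in the frame of tray_floor between -0.03 and 0.03 m and y of pot1_mid in the frame of tray_floor between -0.105 and 0.105 m and z of pot1_mid in the frame of tray_floor between 0.024 and 0.038 m and angle between each of pot1_mid, pot2_mid, pot3_mid, pot4_mid's own z axis and vertical below 0.1 rad and x of pot2_mid in the frame of tray_floor between -0.03 and 0.03 m and y of pot2_mid in the frame of tray_floor between -0.105 and 0.105 m and z of pot2_mid in the frame of tray_floor between 0.024 and 0.038 m and x of pot3_mid in the frame of tray_floor between -0.03 and 0.03 m and y of pot3_mid in the frame of tray_floor between -0.105 and 0.105 m and z of pot3_mid in the frame of tray_floor between 0.024 and 0.038 m and x of pot4_mid in the frame of tray_floor between -0.03 and 0.03 m and y of pot4_mid in the frame of tray_floor between -0.105 and 0.105 m and z of pot4_mid in the frame of tray_floor between 0.024 and 0.038 m and value of joint tray below 0.006 m and contact force between each of head_a, head_b and pot1 above 2 N and contact force between each of head_a, head_b and pot2 above 2 N and contact force between each of head_a, head_b and pot3 above 2 N and contact force between each of head_a, head_b and pot4 above 2 N), for 0.2 s.
4. the hood's tongue is down in the switch slot (z of tongue_tip in the frame of slot_mouth between -0.036 and -0.02 m and x of tongue_tip in the frame of slot_mouth between -0.006 and 0.006 m and y of tongue_tip in the frame of slot_mouth between -0.005 and 0.005 m and angle between guard_grip's own z axis and vertical below 0.06 rad and angle between the x axis of guard_grip and the x axis of slot_mouth, either way round below 0.08 rad), for 0.2 s.
At the end, for the whole second after the job is handed in: Every pot stands upright on the tray (within 6 degrees), the tray is home within 6 mm, the clamp plate presses on each lid with more than 2 N, and the hood stands on the bed, level and square, with its tongue at least 20 mm down in the switch slot (all of step 3 and all of step 4); the robot touches nothing.
It fails at once if a bystander is pushed more than 60 mm or knocked over (distance of any of cone1, cone2, mug, wood_knife, scraper, rib, bat from where it was at the start of the episode above 0.06 m or angle between any of cone1, cone2, mug, wood_knife, scraper, rib, bat's own z axis and vertical above 0.6 rad).
Of head_a, head_b only 1 to 1 are there at a start; the rules pass over those that are not, and their reading is None.
Of pot1, pot2, pot3, pot4 only 2 to 4 are there at a start; the rules pass over those that are not, and their reading is None.
At some moment in a run one of pot1, pot2, pot3, pot4 may be knocked a few centimetres aside while the robot is not near it.
It also fails if it takes over 210 s, if anything falls off the work surface, if the arm or the gripper's body presses on something with over 40 N, if the wrist force passes 120 N, or if a joint passes its speed limit or range.

## Working session

There is one attempt and no reset: what is moved stays moved. The work goes in short steps, Python scripts to look and compute and a tool call to move; the robot and the scene stay as the last step left them, time stands still between calls to the robot, and variables do not carry over. Pictures are saved under pics/ and viewed, at most 14 in all, crops included, and the job is handed in when it is done.

Besides the shell and the picture viewer there is one more tool, called after "Call:" by a JSON object that holds its "name" and its "arguments", one argument or row to a line. drive_tool: Moves the arm, as the interface text tells. Scaled input: -1 to 1 covers 30 cm each way for a shift and 30 degrees each way for a turn. Its arguments: {"type":"object","properties":{"deltas":{"type":"array"},"grip_force":{"type":"number"}},"required":["deltas"]}

```bash
mkdir -p pics; ls
cat > h.py <<'E'
import numpy as np, cv2
from scipy.spatial.transform import Rotation as R
from workcell import arm
def cam(n):
    i=arm.camera_info(n); s=arm.get_state(); p,d=arm.camera(n)
    f=240/np.tan(np.radians(i['fov_y'])/2)
    K=np.array([[f,0,i['cx']],[0,f,i['cy']],[0,0,1.]]); D=np.array(i['D'],float)
    if n=='wrist':
        T=np.eye(4);T[:3,:3]=R.from_euler('xyz',s['tool_rot'],degrees=True).as_matrix();T[:3,3]=s['ee_pos']
        M=T@np.array(i['T_tool_cam'])
    else:
        M=np.eye(4);Rc=cv2.Rodrigues(np.array(i['rvec'],float))[0];M[:3,:3]=Rc.T;M[:3,3]=-Rc.T@np.array(i['tvec'],float).ravel()
    return dict(p=p,d=d,K=K,D=D,M=M)
def ray(c,uv):
    u=cv2.undistortPoints(np.array(uv,float).reshape(-1,1,2),c['K'],c['D']).reshape(-1,2)
    return np.c_[u,np.ones(len(u))]
def onz(c,uv,z):
    r=ray(c,uv)@c['M'][:3,:3].T; o=c['M'][:3,3]
    return o+r*((z-o[2])/r[:,2])[:,None]
def cloud(c):
    v,u=np.mgrid[:480,:640]
    P=ray(c,np.c_[u.ravel(),v.ravel()])*c['d'].reshape(-1,1)
    return (P@c['M'][:3,:3].T+c['M'][:3,3]).reshape(480,640,3)
def save(c,name): cv2.imwrite('pics/'+name,c['p'][:,:,::-1])
def proj(c,P):
    M=np.linalg.inv(c['M']); return cv2.projectPoints(np.array(P,float).reshape(-1,3),cv2.Rodrigues(M[:3,:3])[0],M[:3,3],c['K'],c['D'])[0].reshape(-1,2)
E
python3 - <<'E'
from h import *
for n in('scene','top'):
    c=cam(n);save(c,n+'0.png');print(n,c['M'][:3,3].round(),c['M'][:3,2].round(2),(c['d']>0).mean())
    np.savez('/tmp/'+n,**c)
s=arm.get_state();print(s)
print(arm.camera_info('wrist'))
E
```

```text
pics
scene [1096.  531.  795.] [-0.5  -0.65 -0.58] 0.995947265625
top [ 418. -130. 1280.] [ 0.13 -0.02 -0.99] 0.9959147135416667
{'t': 0.1, 'joint_pos': array([-7.66116360e+01,  2.05930739e+01,  8.65911528e+01, -7.79075001e-04,
        7.29114659e+01, -6.59133241e+00]), 'qd': array([ 0.06712827, -0.1153949 , -0.13817769, -0.02404511, -0.02780693,
       -0.05832465]), 'joint_torque': array([ 1.51113068e-04, -5.16358137e+01, -2.71406114e+01,  6.76667271e-02,
        2.76130327e-02, -2.44754284e-05]), 'ee_pos': array([ 204.88761703, -563.26553779,  221.912163  ]), 'tool_rot': array([-1.79904854e+02, -1.02448827e-02,  1.99799174e+01]), 'contact_force': array([-0.51523603,  0.70383127,  0.38444493]), 'moment': array([ 0.00548047,  0.00604076, -0.0192957 ]), 'grip_force': 0.0, 'gripper_width': 87.5838478864763}
{'fov_y': 64.96560290550937, 'cx': 321.67622071343857, 'cy': 237.62805785129922, 'D': array([-0.00895031,  0.        ,  0.        ,  0.        ,  0.        ]), 'T_tool_cam': array([[-3.60666676e-04, -9.67136780e-01, -2.54256405e-01,
         6.92021429e+01],
       [ 9.99999887e-01, -2.70006308e-04, -3.91469408e-04,
         2.98279346e-03],
       [ 3.09953630e-04, -2.54256518e-01,  9.67136768e-01,
        -1.62218074e+02],
       [ 0.00000000e+00,  0.00000000e+00,  0.00000000e+00,
         1.00000000e+00]])}
```

View pics/scene0.png

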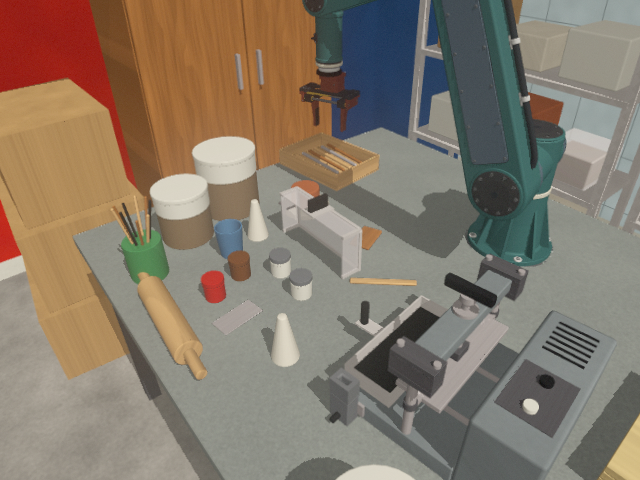

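View pics/top0.png

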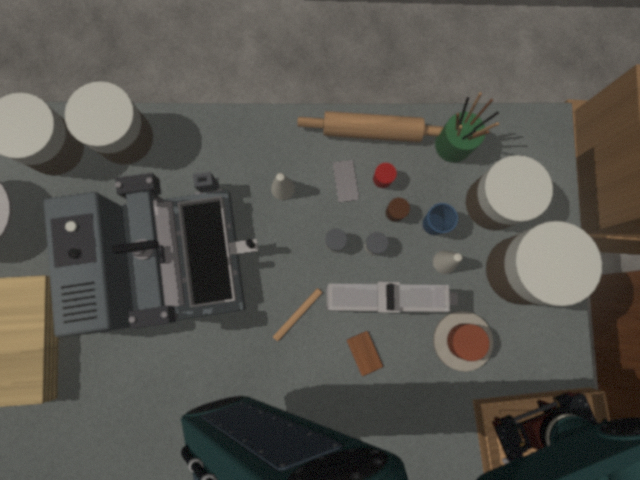

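The scene shows two grey-lidded pots (scene pixels 280,262 and 301,285; top pixels 337,240 and 377,243) and red and brown look-alikes. The machine is at left in the top view, with the T-bar at (135,247) and the switch at (205,181). The hood is at (388,297), with its black rib at (390,297).

```bash
cat > m.py <<'E'
from h import *
C={n:dict(np.load('/tmp/%s.npz'%n)) for n in('scene','top')}
for n,c in C.items():
    X=cloud(c); p=c['p'].astype(int); mx=p.max(2); mn=p.min(2)
    V=(c['d']>0)&(X[...,0]>-200)&(X[...,0]<1100)&(abs(X[...,1])<900)
    def rep(name,m,k=1,mina=15):
        nl,L,st,ce=cv2.connectedComponentsWithStats((m&V).astype(np.uint8))
        for i in np.argsort(-st[1:,4])[:k]+1:
            if st[i,4]<mina: continue
            q=X[L==i]; (cx,cy),(w,h),a=cv2.minAreaRect(q[:,:2].astype(np.float32))
            print(n,name,'px',ce[i].round(),'n',st[i,4],'mean',q.mean(0).round(1),'rect',round(cx,1),round(cy,1),round(w,1),round(h,1),round(a,2),'zmed',np.median(q[:,2]).round(1))
    z=X[...,2]
    rep('tbar',(z>278)&(z<296)&(mx<70),2)
    rep('cross',(z>222)&(z<238),2)
    rep('cab',(z>183)&(z<197),2)
    rep('switch',(z>98)&(z<112)&(mx<140),4)
    rep('knob',(z>106)&(z<120)&(mx<80),3)
    rep('floor',(z>45)&(z<60)&(mx<60),2)
    rep('lids',(z>54)&(z<68),6,60)
    rep('ribgrip',(z>150)&(z<180)&(mx<70),3)
    rep('hoodtop',(z>125)&(z<140),3)
    rep('trayrim',(z>78)&(z<88),3,60)
E
python3 m.py
```

```text
scene tbar px [471. 288.] n 533 mean [554.2 226.2 285.2] rect 551.4 224.0 18.2 88.1 8.05 zmed 286.4
scene tbar px [497. 187.] n 334 mean [238.6  56.9 286.7] rect 239.2 53.2 13.3 111.0 13.71 zmed 286.4
scene cross px [450. 328.] n 1884 mean [602.6 234.  231. ] rect 590.6 229.5 156.2 49.8 8.76 zmed 230.6
scene cross px [496. 281.] n 772 mean [443.9 211.2 230.5] rect 440.1 217.0 81.5 85.1 25.49 zmed 230.5
scene cab px [545. 389.] n 11845 mean [550.8 387.5 191. ] rect 528.9 381.2 310.0 120.4 8.39 zmed 191.2
scene cab px [225. 163.] n 252 mean [ 554.8 -612.7  190.3] rect 546.8 -629.6 79.7 180.0 64.1 zmed 190.6
scene switch px [345. 381.] n 439 mean [739.4 131.7 106.2] rect 737.7 129.6 35.1 45.2 8.77 zmed 107.2
scene switch px [480. 465.] n 248 mean [683.5 381.  105.3] rect 683.5 380.1 8.4 74.5 3.54 zmed 105.3
scene switch px [524. 223.] n 216 mean [ 40.7  48.5 104.8] rect 33.5 50.7 45.3 131.3 55.34 zmed 104.7
scene switch px [233. 188.] n 193 mean [ 542.7 -609.   105.1] rect 524.7 -616.0 58.1 163.7 86.55 zmed 105.3
scene knob px [365. 305.] n 49 mean [584.3  15.2 112.3] rect 583.8 14.7 12
[... 4037 characters left out ...]
 n 24 mean [ 863.7 -551.6  164.1] rect 865.0 -552.3 6.4 11.7 17.81 zmed 165.7
top hoodtop px [388. 297.] n 3063 mean [ 446.7 -313.   132.8] rect 447.3 -313.9 282.3 69.4 89.08 zmed 132.6
top hoodtop px [169. 254.] n 1148 mean [551.4 199.2 127.1] rect 552.8 199.9 248.0 43.4 8.21 zmed 126.7
top hoodtop px [ 48. 144.] n 226 mean [816.  489.3 132.8] rect 822.1 501.2 61.9 150.4 55.26 zmed 132.8
top trayrim px [205. 250.] n 571 mean [565.4 124.9  82.9] rect 564.8 123.6 260.1 108.6 8.21 zmed 83.1
top trayrim px [470. 342.] n 387 mean [ 340.  -516.1   79.9] rect 340.8 -514.2 67.5 87.9 70.85 zmed 79.6
top trayrim px [ 59. 152.] n 112 mean [811.4 486.8  82.9] rect 812.3 491.3 32.0 119.9 52.83 zmed 83.1
```

Call:
{"name": "drive_tool", "arguments": {
  "deltas": [
    [0, 0, -0.22, 0, 0, -0.03, 1],
    [0, 0, -0.22, 0, 0, -0.03, 1],
    [0, 0, -0.22, 0, 0, -0.03, 1],
    [0, 0, -0.22, 0, 0, -0.03, 1],
    [0, 0, -0.22, 0, 0, -0.03, 1],
    [0, 0, -0.22, 0, 0, -0.03, 1]
  ]
}}

```text
t: 0.6
ee_pos: [205.0, -563.5, 276.5]
tool_rot: [-180.0, -0.1, 59.9]
contact_force: [1.0, -0.3, -0.2]
gripper_width: 88.0
grip_force: 0.0
```

Call:
{"name": "drive_tool", "arguments": {
  "deltas": [
    [0, 0, -0.215, 0, 0, -0.03, 1],
    [0, 0, -0.215, 0, 0, -0.03, 1],
    [0, 0, -0.215, 0, 0, -0.03, 1],
    [0, 0, -0.215, 0, 0, -0.03, 1],
    [0, 0, -0.215, 0, 0, -0.03, 1],
    [0, 0, -0.215, 0, 0, -0.03, 1]
  ]
}}

```text
t: 1.1
ee_pos: [205.0, -563.5, 330.5]
tool_rot: [-180.0, -0.1, 98.6]
contact_force: [0.0, -1.2, 0.0]
gripper_width: 87.9
grip_force: 0.0
```

Call:
{"name": "drive_tool", "arguments": {
  "deltas": [
    [0, 0, 0, 0.072, 0.105, 0, 1],
    [0, 0, 0, 0.072, 0.105, 0, 1],
    [0, 0, 0, 0.072, 0.105, 0, 1],
    [0, 0, 0, 0.072, 0.105, 0, 1],
    [0, 0, 0, 0.072, 0.105, 0, 1],
    [0, 0, 0, 0.072, 0.105, 0, 1],
    [0, 0, 0, 0.072, 0.105, 0, 1]
  ]
}}

```text
t: 1.68
ee_pos: [402.3, -380.8, 330.3]
tool_rot: [-180.0, -0.0, 98.3]
contact_force: [-0.0, 0.5, -0.0]
gripper_width: 87.6
grip_force: 0.0
```

Call:
{"name": "drive_tool", "arguments": {
  "deltas": [
    [0, 0, 0, 0.072, 0.105, 0, 1],
    [0, 0, 0, 0.072, 0.105, 0, 1],
    [0, 0, 0, 0.072, 0.105, 0, 1],
    [0, 0, 0, 0.072, 0.105, 0, 1],
    [0, 0, 0, 0.072, 0.105, 0, 1],
    [0, 0, 0, 0.072, 0.105, 0, 1],
    [0, 0, 0, 0.072, 0.105, 0, 1]
  ]
}}

```text
t: 2.27
ee_pos: [598.8, -199.4, 330.2]
tool_rot: [-180.0, -0.0, 98.3]
contact_force: [0.3, -0.3, 0.6]
gripper_width: 88.0
grip_force: 0.0
```

Call:
{"name": "drive_tool", "arguments": {
  "deltas": [
    [0, 0, 0, 0.129, 0.004, 0, 1],
    [0, 0, 0, 0.129, 0.004, 0, 1],
    [0, 0, 0, 0.129, 0.004, 0, 1],
    [0, 0, 0, 0.129, 0.004, 0, 1],
    [0, 0, 0, 0.129, 0.004, 0, 1],
    [0, 0, 0, 0.129, 0.004, 0, 1]
  ]
}}

```text
t: 2.77
ee_pos: [570.7, 31.5, 330.2]
tool_rot: [-180.0, -0.0, 98.3]
contact_force: [0.2, 0.8, -0.3]
gripper_width: 87.5
grip_force: 0.0
```

Call:
{"name": "drive_tool", "arguments": {
  "deltas": [
    [0, 0, 0, 0.129, 0.004, 0, 1],
    [0, 0, 0, 0.129, 0.004, 0, 1],
    [0, 0, 0, 0.129, 0.004, 0, 1],
    [0, 0, 0, 0.129, 0.004, 0, 1],
    [0, 0, 0, 0.129, 0.004, 0, 1]
  ]
}}

```text
t: 3.18
ee_pos: [548.7, 223.9, 330.3]
tool_rot: [-180.0, 0.0, 98.3]
contact_force: [0.0, 0.0, -0.1]
gripper_width: 87.6
grip_force: 0.0
```

```bash
cat > d.py <<'E'
# suggest a shift: python3 d.py x y z [yaw]
import sys
from h import *
s=arm.get_state(); t=[float(a) for a in sys.argv[1:]]
Rm=R.from_euler('xyz',s['tool_rot'],degrees=True).as_matrix()
d=Rm.T@(np.array(t[:3])-s['ee_pos'])
print('pose',np.round(s['ee_pos'],1),np.round(s['tool_rot'],1),'shift units',np.round(d/300,4),'rows>=',int(np.ceil(np.linalg.norm(d)/40)), 'turn',round(-((t[3]-s['tool_rot'][2]+180)%360-180)/30,3) if len(t)>3 else '', 'j6',round(s['joint_pos'][5],1))
E
python3 - <<'E'
from h import *
c=cam('wrist');save(c,'w1.png');X=cloud(c);p=c['p'].astype(int)
m=(X[...,2]>280)&(X[...,2]<293)&(p.max(2)<80)&(abs(X[...,0]-550)<60)&(abs(X[...,1]-224)<70)
q=X[m];print(len(q),cv2.minAreaRect(q[:,:2].astype(np.float32)),np.median(q[:,2]))
E
python3 d.py 551 224 257 98.3
```

```text
3964 ((549.9442138671875, 224.56483459472656), (15.908273696899414, 88.7561264038086), 8.265644073486328) 286.6893890415927
pose [547.5 230.8 330.3] [-180.    -0.3   98.5] shift units [-0.0255  0.0083  0.2441] rows>= 2 turn 0.007 j6 7.5
```

Call:
{"name": "drive_tool", "arguments": {
  "deltas": [
    [0, 0, 0, -0.022, 0.005, 0, 1],
    [0, 0, 0, 0, 0, 0.06, 1],
    [0, 0, 0, 0, 0, 0.06, 1],
    [0, 0, 0, 0, 0, 0.06, 1],
    [0, 0, 0, 0, 0, 0.06, 1],
    [0, 0, 0, 0, 0, 0, 1],
    [0, 0, 0, 0, 0, 0, 1]
  ]
}}

```text
t: 3.82
ee_pos: [551.4, 214.6, 257.8]
tool_rot: [-179.8, 0.0, 98.2]
contact_force: [0.3, -0.9, -0.0]
gripper_width: 87.5
grip_force: 0.0
```

Call:
{"name": "drive_tool", "arguments": {
  "deltas": [
    [0, 0, 0, 0, 0, 0, 0],
    [0, 0, 0, 0, 0, 0, 0],
    [0, 0, 0, 0, 0, 0, 0],
    [0, 0, 0, 0, 0, 0, 0],
    [0, 0, 0, 0, 0, 0, 0],
    [0, 0, 0, 0, 0, 0, 0],
    [0, 0, 0, 0, 0, 0, 0],
    [0, 0, 0, 0, 0, 0, 0]
  ],
  "grip_force": 40
}}

```text
t: 4.48
ee_pos: [552.0, 215.8, 258.7]
tool_rot: [180.0, -0.0, 98.3]
contact_force: [-0.4, -0.4, 0.1]
gripper_width: 38.2
grip_force: 0.0
```

Call:
{"name": "drive_tool", "arguments": {
  "deltas": [
    [0, 0, -0.1, 0, 0, 0, 0],
    [0, 0, -0.1, 0, 0, 0, 0],
    [0, 0, 0, 0, 0, 0, 0],
    [0, 0, 0, 0, 0, 0, 0]
  ]
}}

```text
t: 4.82
ee_pos: [551.4, 215.7, 258.6]
tool_rot: [-179.9, -0.0, 104.2]
contact_force: [-2.0, -0.7, 1.1]
gripper_width: 17.2
grip_force: 39.3
```

```bash
python3 -c "
from h import *
s=arm.get_state();print(s['moment'],s['contact_force'],s['ee_pos'],s['tool_rot'],s['gripper_width'])"
```

```text
[-0.14195033  0.20829401 -0.5229433 ] [-2.03609952 -0.66599747  1.06100659] [551.44757879 215.68536586 258.59516619] [-1.79929131e+02 -1.28469222e-02  1.04153280e+02] 17.1663514712076
```

Call:
{"name": "drive_tool", "arguments": {
  "deltas": [
    [0, 0, 0, 0, 0, 0, 0.5],
    [0, 0, 0, 0, 0, 0, 0.5],
    [0, 0, 0, 0, 0, 0, 0.5],
    [0, 0, 0.2, 0, 0, 0, 0.5],
    [0, 0, 0, 0.03, -0.002, 0, 0.5],
    [0, 0, 0, 0, 0, 0, 0.5],
    [0, 0, 0, 0, 0, 0, 0.5],
    [0, 0, 0, 0, 0, 0, 0.5]
  ]
}}

```text
t: 5.48
ee_pos: [550.1, 224.9, 258.7]
tool_rot: [180.0, -0.0, 98.4]
contact_force: [-0.8, -0.9, -0.9]
gripper_width: 44.2
grip_force: 0.0
```

Call:
{"name": "drive_tool", "arguments": {
  "deltas": [
    [0, 0, 0, 0, 0, 0, 0],
    [0, 0, 0, 0, 0, 0, 0],
    [0, 0, 0, 0, 0, 0, 0],
    [0, 0, 0, 0, 0, 0, 0],
    [0, 0, 0, 0, 0, 0, 0],
    [0, 0, 0, 0, 0, 0, 0],
    [0, 0, 0, 0, 0, 0, 0],
    [0, 0, 0, 0, 0, 0, 0]
  ]
}}

```text
t: 6.15
ee_pos: [550.2, 224.5, 258.7]
tool_rot: [180.0, 0.0, 98.3]
contact_force: [0.7, -0.2, 0.1]
gripper_width: 16.0
grip_force: 40.0
```

```bash
cat > s.py <<'E'
from h import *
s=arm.get_state();print('M',s['moment'].round(2),'F',s['contact_force'].round(1),'P',s['ee_pos'].round(1),s['tool_rot'].round(1),'w',round(s['gripper_width'],1),round(s['grip_force'],1),'j',s['joint_pos'].round(1))
E
python3 s.py
```

```text
M [-0.03 -0.1   0.02] F [ 0.7 -0.2  0.1] P [550.2 224.5 258.7] [180.    0.   98.3] w 16.0 40.0 j [15.5 18.4 84.5 -0.  77.1  7.3]
```

Call:
{"name": "drive_tool", "arguments": {
  "deltas": [
    [0, 0, -0.1, 0, 0, 0, 0],
    [0, 0, -0.1, 0, 0, 0, 0],
    [0, 0, 0, 0, 0, 0, 0],
    [0, 0, 0, 0, 0, 0, 0]
  ]
}}

```text
t: 6.48
ee_pos: [550.1, 225.0, 258.7]
tool_rot: [180.0, -0.1, 104.1]
contact_force: [-0.5, 1.8, 0.8]
gripper_width: 16.5
grip_force: 43.0
```

```bash
python3 s.py
```

```text
M [ 0.33 -0.01 -1.21] F [-0.5  1.8  0.8] P [550.1 225.  258.7] [ 1.800e+02 -1.000e-01  1.041e+02] w 16.5 43.0 j [15.5 18.4 84.5  0.1 77.1  1.4]
```

Call:
{"name": "drive_tool", "arguments": {
  "deltas": [
    [0, 0, 0.1, 0, 0, 0, 0],
    [0, 0, 0.1, 0, 0, 0, 0],
    [0, 0, 0.1, 0, 0, 0, 0],
    [0, 0, 0.1, 0, 0, 0, 0],
    [0, 0, 0, 0, 0, 0, 0],
    [0, 0, 0, 0, 0, 0, 0]
  ]
}}

```text
t: 6.98
ee_pos: [550.3, 224.8, 259.2]
tool_rot: [180.0, -0.0, 92.4]
contact_force: [-0.9, 0.9, 3.1]
gripper_width: 15.7
grip_force: 39.8
```

```bash
python3 s.py
```

```text
M [ 0.14  0.12 -0.08] F [-0.9  0.9  3.1] P [550.3 224.8 259.2] [180.   -0.   92.4] w 15.7 39.8 j [15.6 18.4 84.5  0.  77.1 13.2]
```

Call:
{"name": "drive_tool", "arguments": {
  "deltas": [
    [0, 0, 0.22, 0, 0, -0.002, 0],
    [0, 0, 0.22, 0, 0, -0.0016, 0],
    [0, 0, 0.22, 0, 0, -0.0016, 0],
    [0, 0, 0.22, 0, 0, -0.0016, 0],
    [0, 0, 0.22, 0, 0, -0.0016, 0],
    [0, 0, 0.22, 0, 0, -0.0016, 0],
    [0, 0, 0.22, 0, 0, -0.0016, 0]
  ]
}}

```text
t: 7.57
ee_pos: [551.0, 224.5, 262.5]
tool_rot: [179.9, -0.1, 45.9]
contact_force: [1.8, 0.5, 1.7]
gripper_width: 15.4
grip_force: 39.9
```

```bash
python3 s.py
```

```text
M [ 0.02 -0.23  0.23] F [1.8 0.5 1.7] P [551.  224.5 262.5] [ 1.799e+02 -1.000e-01  4.590e+01] w 15.4 39.9 j [15.5 18.2 84.2 -0.  77.4 59.7]
```

Call:
{"name": "drive_tool", "arguments": {
  "deltas": [
    [0, 0, 0.22, 0, 0, -0.0016, 0],
    [0, 0, 0.22, 0, 0, -0.0016, 0],
    [0, 0, 0.22, 0, 0, -0.0016, 0],
    [0, 0, 0.22, 0, 0, -0.0016, 0],
    [0, 0, 0.22, 0, 0, -0.0016, 0],
    [0, 0, 0.22, 0, 0, -0.0016, 0],
    [0, 0, 0.22, 0, 0, -0.0016, 0]
  ]
}}

```text
t: 8.15
ee_pos: [551.3, 223.8, 265.9]
tool_rot: [179.9, -0.1, -0.3]
contact_force: [2.4, -2.8, 2.8]
gripper_width: 15.7
grip_force: 39.9
```

Call:
{"name": "drive_tool", "arguments": {
  "deltas": [
    [0, 0, 0.22, 0, 0, -0.0016, 0],
    [0, 0, 0.22, 0, 0, -0.0016, 0],
    [0, 0, 0.22, 0, 0, -0.0016, 0],
    [0, 0, 0.22, 0, 0, -0.0016, 0],
    [0, 0, 0.22, 0, 0, -0.0016, 0],
    [0, 0, 0.22, 0, 0, -0.0016, 0],
    [0, 0, 0, 0, 0, 0, 0],
    [0, 0, 0, 0, 0, 0, 0]
  ]
}}

```text
t: 8.82
ee_pos: [551.0, 223.1, 268.8]
tool_rot: [180.0, -0.2, -39.5]
contact_force: [1.9, -5.4, 3.0]
gripper_width: 15.8
grip_force: 39.8
```

```bash
python3 s.py
```

```text
M [-0.72 -0.25 -0.03] F [ 1.9 -5.4  3. ] P [551.  223.1 268.8] [180.   -0.2 -39.5] w 15.8 39.8 j [ 15.5  17.9  83.7  -0.2  78.3 145. ]
```

Call:
{"name": "drive_tool", "arguments": {
  "deltas": [
    [0, 0, 0.22, 0, 0, -0.0016, 0],
    [0, 0, 0.22, 0, 0, -0.0016, 0],
    [0, 0, 0, 0, 0, 0, 0],
    [0, 0, 0, 0, 0, 0, 0],
    [0, 0, 0, 0, 0, 0, 0.8],
    [0, 0, 0, 0, 0, 0, 0.8],
    [0, 0, 0, 0, 0, 0, 0.8],
    [0, 0, 0, 0, 0, 0, 0.8]
  ]
}}

```text
t: 9.48
ee_pos: [549.8, 224.8, 269.0]
tool_rot: [180.0, 0.0, -52.8]
contact_force: [-0.1, -0.2, -0.3]
gripper_width: 39.1
grip_force: 0.0
```

Call:
{"name": "drive_tool", "arguments": {
  "deltas": [
    [0, 0, 0, 0, 0, 0, 0.8],
    [0, 0, 0, 0, 0, -0.08, 1],
    [0, 0, 0, 0, 0, -0.08, 1],
    [0, 0, 0, 0, 0, -0.08, 1],
    [0, 0, 0, 0, 0, 0, 1],
    [0, 0, 0, 0, 0, 0, 1],
    [0, 0, 0, 0, 0, 0, 1]
  ]
}}

```text
t: 10.07
ee_pos: [549.7, 224.6, 340.6]
tool_rot: [180.0, 0.0, -52.9]
contact_force: [1.1, -0.6, -0.6]
gripper_width: 85.1
grip_force: 0.0
```

```bash
python3 s.py
python3 - <<'E'
from h import *
for n in('top','wrist','scene'):
    c=cam(n);save(c,n+'1.png');X=cloud(c);p=c['p'].astype(int);z=X[...,2]
    m=(z>278)&(z<306)&(p.max(2)<80)&(abs(X[...,0]-550)<60)&(abs(X[...,1]-224)<60)
    q=X[m];print(n,len(q),cv2.minAreaRect(q[:,:2].astype(np.float32)) if len(q) else '',np.median(q[:,2]))
    d=X[...,:2]-[550,224.5];e=np.array([-.144,.9896]);f=np.array([-.9896,-.144]);a=d@e;b=d@f
    m=(a<-30)&(a>-44)&(abs(b)<100)&(z>100)&(z<160)
    print('plate top',np.median(z[m]))
    if n!='wrist':
        for P in((594,-195.5),(585,-298.5)):
            m=(np.hypot(X[...,0]-P[0],X[...,1]-P[1])<40)&(z>56)&(z<67);print('pot',X[m].mean(0),cv2.minEnclosingCircle(X[m][:,:2].astype(np.float32)))
E
python3 d.py 594 -195.5 130 -53
```

```text
M [0.17 0.05 0.04] F [ 1.1 -0.6 -0.6] P [549.7 224.6 340.6] [180.    0.  -52.9] w 85.1 0.0 j [ 15.6  15.4  77.4   0.   87.2 158.4]
top 241 ((548.671875, 221.46070861816406), (21.99629783630371, 88.4784164428711), 37.75499725341797) 296.8769325000633
plate top 136.55832919132843
pot [ 593.43426958 -195.86702164   61.90988839] ((593.6967163085938, -196.07485961914062), 27.672714233398438)
pot [ 584.76435549 -298.35093388   61.53756468] ((585.0440673828125, -298.2970275878906), 27.78131103515625)
wrist 4014 ((550.524169921875, 223.207275390625), (15.57845687866211, 89.12907409667969), 36.726417541503906) 297.8709920782061
plate top 136.23789622127777
scene 789 ((552.1672973632812, 223.62722778320312), (18.836822509765625, 89.37047576904297), 35.32850646972656) 294.1987229638568
plate top nan
pot [ 597.22236369 -195.06603042   62.35163604] ((594.6912231445312, -197.14187622070312), 29.286815643310547)
pot [ 589.42208322 -297.54412884   62.29007338] ((588.1669921875, -300.9737243652344), 29.967601776123047)
pose [549.3 224.4 339.8] [ 1.799e+02  1.000e-01 -5.290e+01] shift units [1.2071 0.7237 0.6999] rows>= 12 turn 0.003 j6 158.5
  return _methods._mean(a, axis=axis, dtype=dtype,
  ret = ret.dtype.type(ret / rcount)
```

Call:
{"name": "drive_tool", "arguments": {
  "deltas": [
    [0, 0, 0, 0.11, 0.066, 0, 1],
    [0, 0, 0, 0.11, 0.066, 0, 1],
    [0, 0, 0, 0.11, 0.066, 0, 1],
    [0, 0, 0, 0.11, 0.066, 0, 1],
    [0, 0, 0, 0.11, 0.066, 0, 1],
    [0, 0, 0, 0.11, 0.066, 0, 1]
  ]
}}

```text
t: 10.72
ee_pos: [574.1, -6.7, 340.3]
tool_rot: [179.9, 0.1, -52.9]
contact_force: [0.8, 0.4, 0.4]
gripper_width: 87.8
grip_force: 0.0
```

Call:
{"name": "drive_tool", "arguments": {
  "deltas": [
    [0, 0, 0, 0.11, 0.066, 0, 1],
    [0, 0, 0, 0.11, 0.066, 0.04, 1],
    [0, 0, 0, 0.11, 0.066, 0.04, 1],
    [0, 0, 0, 0.11, 0.066, 0.04, 1],
    [0, 0, 0, 0.11, 0.066, 0.04, 1],
    [0, 0, 0, 0, 0, 0.12, 1],
    [0, 0, 0, 0, 0, 0.12, 1],
    [0, 0, 0, 0, 0, 0.1, 1]
  ]
}}

```text
t: 11.38
ee_pos: [593.9, -196.9, 188.1]
tool_rot: [179.9, 0.1, -53.0]
contact_force: [0.8, 0.6, -0.7]
gripper_width: 87.6
grip_force: 0.0
```

Call:
{"name": "drive_tool", "arguments": {
  "deltas": [
    [0, 0, 0, 0, 0, 0, 1],
    [0, 0, 0, 0, 0, 0, 1],
    [0, 0, 0, 0, 0, 0, 1]
  ]
}}

```text
t: 11.63
ee_pos: [596.0, -196.5, 192.5]
tool_rot: [-180.0, -0.1, -52.9]
contact_force: [0.7, 0.4, 1.4]
gripper_width: 87.7
grip_force: 0.0
```

```bash
python3 d.py 593.5 -196 28 -53
```

```text
pose [ 596.  -196.5  192.5] [-1.80e+02 -1.00e-01 -5.29e+01] shift units [-0.007   0.0061  0.5483] rows>= 5 turn 0.003 j6 118.3
```

Call:
{"name": "drive_tool", "arguments": {
  "deltas": [
    [0, 0, 0, -0.006, 0.006, 0.1, 1],
    [0, 0, 0, 0, 0, 0.12, 1],
    [0, 0, 0, 0, 0, 0.12, 1],
    [0, 0, 0, 0, 0, 0.1, 1],
    [0, 0, 0, 0, 0, 0.07, 1],
    [0, 0, 0, 0, 0, 0.04, 1],
    [0, 0, 0, 0, 0, 0, 1]
  ]
}}

```text
t: 12.22
ee_pos: [592.9, -195.7, 25.7]
tool_rot: [180.0, 0.1, -52.9]
contact_force: [-0.2, 0.2, -0.0]
gripper_width: 87.6
grip_force: 0.0
```

Call:
{"name": "drive_tool", "arguments": {
  "deltas": [
    [0, 0, 0, 0, 0, 0, 0.4],
    [0, 0, 0, 0, 0, 0, 0.4],
    [0, 0, 0, 0, 0, 0, 0.4],
    [0, 0, 0, 0, 0, 0, 0.4],
    [0, 0, 0, 0, 0, 0, 0.4],
    [0, 0, 0, 0, 0, 0, 0.4],
    [0, 0, 0, 0, 0, 0, 0.4]
  ],
  "grip_force": 25
}}

```text
t: 12.8
ee_pos: [593.5, -196.2, 27.4]
tool_rot: [-179.9, -0.1, -52.9]
contact_force: [-0.8, 1.3, 6.2]
gripper_width: 55.4
grip_force: 25.0
```

```bash
python3 s.py; python3 d.py 593.5 -196 28 -53
```

```text
M [0.23 0.07 0.02] F [-0.8  1.3  6.2] P [ 593.5 -196.2   27.4] [-1.799e+02 -1.000e-01 -5.290e+01] w 55.4 25.0 j [-24.6  35.1  93.4   0.   51.4 118.3]
pose [ 593.5 -196.2   27.4] [-1.799e+02 -1.000e-01 -5.290e+01] shift units [-0.0005 -0.0005 -0.002 ] rows>= 1 turn 0.003 j6 118.3
```

Call:
{"name": "drive_tool", "arguments": {
  "deltas": [
    [0, 0, 0, 0, 0, -0.06, 0.4],
    [0, 0, 0, 0, 0, -0.1, 0.4],
    [0, 0, 0, 0, 0, -0.12, 0.4],
    [0, 0, 0, 0, 0, -0.12, 0.4],
    [0, 0, 0, -0.05, -0.043, -0.08, 0.4],
    [0, 0, 0, -0.09, -0.078, 0, 0.4],
    [0, 0, 0, -0.09, -0.078, 0, 0.4],
    [0, 0, 0, -0.09, -0.078, 0, 0.4]
  ]
}}

```text
t: 13.47
ee_pos: [601.0, -68.3, 170.9]
tool_rot: [-180.0, -0.0, -53.0]
contact_force: [-0.4, 0.6, -2.2]
gripper_width: 55.4
grip_force: 25.0
```

Call:
{"name": "drive_tool", "arguments": {
  "deltas": [
    [0, 0, 0, -0.09, -0.078, 0, 0.4],
    [0, 0, 0, -0.09, -0.078, 0, 0.4],
    [0, 0, 0, -0.09, -0.078, 0, 0.4],
    [0, 0, 0, -0.09, -0.078, 0, 0.4],
    [0, 0, 0, -0.09, -0.078, 0, 0.4],
    [0, 0, 0, -0.04, -0.035, 0, 0.4],
    [0, 0, 0, 0, 0, 0, 0.4],
    [0, 0, 0, 0, 0, 0, 0.4]
  ]
}}

```text
t: 14.13
ee_pos: [613.6, 125.6, 169.9]
tool_rot: [179.9, 0.0, -52.8]
contact_force: [-1.1, -1.5, -2.0]
gripper_width: 55.2
grip_force: 25.0
```

```bash
python3 s.py; python3 d.py 615 125 81 -53
```

```text
M [0.09 0.03 0.04] F [-1.1 -1.5 -2. ] P [613.6 125.6 169.9] [179.9   0.  -52.8] w 55.2 25.0 j [  5.3  25.5  86.5  -0.   68.  148.1]
pose [613.6 125.6 169.9] [179.9   0.  -52.8] shift units [ 0.0045 -0.0027  0.2964] rows>= 3 turn 0.007 j6 148.1
```

Call:
{"name": "drive_tool", "arguments": {
  "deltas": [
    [0, 0, 0, 0.004, -0.003, 0.08, 0.4],
    [0, 0, 0, 0, 0, 0.1, 0.4],
    [0, 0, 0, 0, 0, 0.07, 0.4],
    [0, 0, 0, 0, 0, 0.03, 0.4],
    [0, 0, 0, 0, 0, 0.01, 0.4],
    [0, 0, 0, 0, 0, 0.005, 0.4],
    [0, 0, 0, 0, 0, 0, 0.4],
    [0, 0, 0, 0, 0, 0, 0.4]
  ]
}}

```text
t: 14.8
ee_pos: [616.9, 124.3, 83.3]
tool_rot: [-179.9, -0.1, -52.9]
contact_force: [0.8, -0.1, -1.4]
gripper_width: 55.8
grip_force: 25.0
```

```bash
python3 s.py
```

```text
M [0.16 0.   0.02] F [ 0.8 -0.1 -1.4] P [616.9 124.3  83.3] [-1.799e+02 -1.000e-01 -5.290e+01] w 55.8 25.0 j [  5.1  31.2  90.8   0.   57.9 148. ]
```

Call:
{"name": "drive_tool", "arguments": {
  "deltas": [
    [0, 0, 0, 0, 0, 0.005, 0.4],
    [0, 0, 0, 0, 0, 0.004, 0.4],
    [0, 0, 0, 0, 0, 0, 0.4],
    [0, 0, 0, 0, 0, 0, 0.78],
    [0, 0, 0, 0, 0, 0, 0.78],
    [0, 0, 0, 0, 0, 0, 0.78],
    [0, 0, 0, 0, 0, 0, 0.78],
    [0, 0, 0, 0, 0, 0, 0.78]
  ]
}}

```text
t: 15.47
ee_pos: [615.6, 124.5, 79.1]
tool_rot: [180.0, 0.0, -52.9]
contact_force: [-0.0, -0.2, 0.5]
gripper_width: 68.2
grip_force: 0.0
```

Call:
{"name": "drive_tool", "arguments": {
  "deltas": [
    [0, 0, 0, 0, 0, -0.06, 0.78],
    [0, 0, 0, 0, 0, -0.1, 0.78],
    [0, 0, 0, 0, 0, -0.12, 1],
    [0, 0, 0, 0, 0, -0.12, 1],
    [0, 0, 0, 0, 0, 0, 1],
    [0, 0, 0, 0, 0, 0, 1]
  ]
}}

```text
t: 15.97
ee_pos: [617.5, 124.7, 201.8]
tool_rot: [-179.7, -0.2, -52.9]
contact_force: [0.2, 0.7, -0.1]
gripper_width: 87.4
grip_force: 0.0
```

```bash
python3 s.py
cat > pots.py <<'E'
from h import *
c=cam('top');X=cloud(c);p=c['p'].astype(int);z=X[...,2];e=np.array([-.144,.9896]);f=np.array([-.9896,-.144])
for lo,hi,nm in((56,67,'bench'),(109,121,'tray')):
    m=(z>lo)&(z<hi)&(X[...,0]>300)&(X[...,0]<850)&(X[...,1]<180)&(X[...,1]>-420)
    nl,L,st,ce=cv2.connectedComponentsWithStats(m.astype(np.uint8))
    for i in range(1,nl):
        if st[i,4]>120:
            q=X[L==i];(x,y),r=cv2.minEnclosingCircle(q[:,:2].astype(np.float32));d=np.array([x-550,y-224.5])
            if 22<r<33: print(nm,round(x,1),round(y,1),'r',round(r,1),'z',np.median(q[:,2]).round(1),'rgb',p[L==i].mean(0).round(),'machine',round(d@e),round(d@f))
E
python3 pots.py; python3 d.py 585 -298.5 130 -53
```

```text
M [0.04 0.08 0.02] F [ 0.2  0.7 -0.1] P [617.5 124.7 201.8] [-179.7   -0.2  -52.9] w 87.4 0.0 j [  5.1  23.9  84.4   0.   71.5 148. ]
bench 764.7 -324.5 r 28.2 z 61.7 rgb [139.  49.  46.] machine -574 -133
bench 674.2 -355.2 r 28.3 z 61.6 rgb [83. 57. 43.] machine -592 -39
bench 584.9 -298.5 r 27.9 z 61.6 rgb [61. 61. 61.] machine -523 41
pose [615.9 124.5 199.7] [-179.9   -0.   -52.9] shift units [1.0626 0.9327 0.2317] rows>= 11 turn 0.003 j6 148.0
```

Call:
{"name": "drive_tool", "arguments": {
  "deltas": [
    [0, 0, 0, 0.06, 0.05, 0, 1],
    [0, 0, 0, 0.09, 0.08, 0, 1],
    [0, 0, 0, 0.09, 0.08, 0, 1],
    [0, 0, 0, 0.09, 0.08, 0, 1],
    [0, 0, 0, 0.09, 0.08, 0, 1],
    [0, 0, 0, 0.09, 0.08, 0, 1],
    [0, 0, 0, 0.09, 0.08, 0, 1]
  ]
}}

```text
t: 16.6
ee_pos: [595.4, -116.1, 196.7]
tool_rot: [179.9, 0.2, -52.9]
contact_force: [0.3, 0.1, 0.1]
gripper_width: 87.9
grip_force: 0.0
```

Call:
{"name": "drive_tool", "arguments": {
  "deltas": [
    [0, 0, 0, 0.09, 0.08, 0, 1],
    [0, 0, 0, 0.09, 0.08, 0, 1],
    [0, 0, 0, 0.09, 0.08, 0, 1],
    [0, 0, 0, 0.09, 0.08, 0, 1],
    [0, 0, 0, 0.06, 0.052, 0, 1],
    [0, 0, 0, 0.043, 0.03, 0, 1],
    [0, 0, 0, 0, 0, 0, 1],
    [0, 0, 0, 0, 0, 0, 1]
  ]
}}

```text
t: 17.27
ee_pos: [584.2, -297.9, 197.5]
tool_rot: [180.0, 0.2, -53.0]
contact_force: [-0.5, -0.2, -0.1]
gripper_width: 87.6
grip_force: 0.0
```

```bash
python3 pots.py;python3 d.py 585 -298.5 27.5 -53
```

```text
bench 766.9 -320.6 r 28.1 z 61.5 rgb [150.  54.  51.] machine -571 -136
bench 584.9 -298.5 r 27.4 z 61.8 rgb [93. 94. 94.] machine -523 41
tray 617.2 123.3 r 28.3 z 115.3 rgb [77. 77. 78.] machine -110 -52
pose [ 584.4 -297.   197.8] [180.    0.2 -52.9] shift units [0.0068 0.0012 0.5678] rows>= 5 turn 0.003 j6 109.9
```

Call:
{"name": "drive_tool", "arguments": {
  "deltas": [
    [0, 0, 0, 0.003, 0, 0.1, 1],
    [0, 0, 0, 0, 0, 0.12, 1],
    [0, 0, 0, 0, 0, 0.12, 1],
    [0, 0, 0, 0, 0, 0.12, 1],
    [0, 0, 0, 0, 0, 0.07, 1],
    [0, 0, 0, 0, 0, 0.035, 1],
    [0, 0, 0, 0, 0, 0, 1],
    [0, 0, 0, 0, 0, 0, 1]
  ]
}}

```text
t: 17.98
ee_pos: [585.9, -298.1, 30.0]
tool_rot: [-180.0, 0.0, -52.8]
contact_force: [0.4, 0.4, 0.7]
gripper_width: 87.8
grip_force: 0.0
```

Call:
{"name": "drive_tool", "arguments": {
  "deltas": [
    [0, 0, 0, 0, 0, 0, 0.4],
    [0, 0, 0, 0, 0, 0, 0.4],
    [0, 0, 0, 0, 0, 0, 0.4],
    [0, 0, 0, 0, 0, 0, 0.4],
    [0, 0, 0, 0, 0, 0, 0.4],
    [0, 0, 0, 0, 0, 0, 0.4],
    [0, 0, 0, 0, 0, 0, 0.4]
  ],
  "grip_force": 25
}}

```text
t: 18.57
ee_pos: [585.7, -299.6, 30.4]
tool_rot: [-180.0, -0.0, -52.9]
contact_force: [-1.6, 0.7, 5.8]
gripper_width: 55.7
grip_force: 25.0
```

```bash
python3 s.py; python3 d.py 517 111 170 -53
```

```text
M [ 0.1   0.18 -0.08] F [-1.6  0.7  5.8] P [ 585.7 -299.6   30.4] [-180.    -0.   -52.9] w 55.7 25.0 j [-33.1  36.9  88.7  -0.   54.4 109.8]
pose [ 585.7 -299.6   30.4] [-180.    -0.   -52.9] shift units [-1.2296 -0.6426 -0.4663] rows>= 11 turn 0.003 j6 109.8
```

Call:
{"name": "drive_tool", "arguments": {
  "deltas": [
    [0, 0, 0, 0, 0, -0.06, 0.4],
    [0, 0, 0, 0, 0, -0.1, 0.4],
    [0, 0, 0, 0, 0, -0.12, 0.4],
    [0, 0, 0, 0, 0, -0.12, 0.4],
    [0, 0, 0, -0.05, -0.026, -0.07, 0.4],
    [0, 0, 0, -0.1, -0.052, 0, 0.4],
    [0, 0, 0, -0.1, -0.052, 0, 0.4],
    [0, 0, 0, -0.1, -0.052, 0, 0.4]
  ]
}}

```text
t: 19.23
ee_pos: [565.0, -181.5, 170.6]
tool_rot: [-180.0, 0.0, -53.0]
contact_force: [0.1, 1.3, -2.7]
gripper_width: 55.8
grip_force: 25.0
```

Call:
{"name": "drive_tool", "arguments": {
  "deltas": [
    [0, 0, 0, -0.1, -0.052, 0, 0.4],
    [0, 0, 0, -0.1, -0.052, 0, 0.4],
    [0, 0, 0, -0.1, -0.052, 0, 0.4],
    [0, 0, 0, -0.1, -0.052, 0, 0.4],
    [0, 0, 0, -0.1, -0.052, 0, 0.4],
    [0, 0, 0, -0.1, -0.052, 0, 0.4],
    [0, 0, 0, -0.1, -0.052, 0, 0.4],
    [0, 0, 0, -0.1, -0.052, 0, 0.4]
  ]
}}

```text
t: 19.9
ee_pos: [519.4, 85.7, 170.2]
tool_rot: [180.0, 0.0, -52.9]
contact_force: [0.6, -0.1, -3.0]
gripper_width: 55.6
grip_force: 25.0
```

Call:
{"name": "drive_tool", "arguments": {
  "deltas": [
    [0, 0, 0, -0.05, -0.026, 0, 0.4],
    [0, 0, 0, -0.03, -0.02, 0, 0.4],
    [0, 0, 0, 0, 0, 0, 0.4],
    [0, 0, 0, 0, 0, 0, 0.4]
  ]
}}

```text
t: 20.23
ee_pos: [517.1, 111.4, 170.4]
tool_rot: [180.0, -0.0, -52.9]
contact_force: [-0.2, -0.7, -2.5]
gripper_width: 55.6
grip_force: 25.0
```

```bash
python3 d.py 517 111 84 -53
```

```text
pose [517.1 111.4 170.4] [180.   -0.  -52.9] shift units [0.0008 0.001  0.2879] rows>= 3 turn 0.005 j6 147.6
```

Call:
{"name": "drive_tool", "arguments": {
  "deltas": [
    [0, 0, 0, 0, 0, 0.08, 0.4],
    [0, 0, 0, 0, 0, 0.1, 0.4],
    [0, 0, 0, 0, 0, 0.06, 0.4],
    [0, 0, 0, 0, 0, 0.03, 0.4],
    [0, 0, 0, 0, 0, 0.01, 0.4],
    [0, 0, 0, 0, 0, 0.005, 0.4],
    [0, 0, 0, 0, 0, 0, 0.4],
    [0, 0, 0, 0, 0, 0, 0.4]
  ]
}}

```text
t: 20.9
ee_pos: [518.3, 111.4, 86.2]
tool_rot: [-179.9, -0.1, -52.9]
contact_force: [0.9, 0.4, -3.1]
gripper_width: 55.9
grip_force: 25.0
```

```bash
python3 s.py
```

```text
M [ 0.14 -0.01 -0.01] F [ 0.9  0.4 -3.1] P [518.3 111.4  86.2] [-1.799e+02 -1.000e-01 -5.290e+01] w 55.9 25.0 j [  4.7  24.4 103.6   0.   51.8 147.6]
```

Call:
{"name": "drive_tool", "arguments": {
  "deltas": [
    [0, 0, 0, 0, 0, 0.006, 0.4],
    [0, 0, 0, 0, 0, 0.005, 0.4],
    [0, 0, 0, 0, 0, 0, 0.4],
    [0, 0, 0, 0, 0, 0, 0.78],
    [0, 0, 0, 0, 0, 0, 0.78],
    [0, 0, 0, 0, 0, 0, 0.78],
    [0, 0, 0, 0, 0, 0, 0.78],
    [0, 0, 0, 0, 0, 0, 0.78]
  ]
}}

```text
t: 21.57
ee_pos: [517.1, 111.7, 81.9]
tool_rot: [-180.0, 0.0, -52.9]
contact_force: [0.5, 0.5, 0.2]
gripper_width: 68.6
grip_force: 0.0
```

Call:
{"name": "drive_tool", "arguments": {
  "deltas": [
    [0, 0, 0, 0, 0, -0.06, 0.78],
    [0, 0, 0, 0, 0, -0.1, 0.78],
    [0, 0, 0, 0, 0, -0.12, 0.78],
    [0, 0, 0, 0, 0, -0.06, 0.78],
    [0, 0, 0, 0.05, 0.01, 0, 0.78],
    [0, 0, 0, 0.1, 0.02, 0, 0.78],
    [0, 0, 0, 0.1, 0.02, 0, 0.78],
    [0, 0, 0, 0.05, 0.01, 0, 0.78]
  ]
}}

```text
t: 22.23
ee_pos: [558.6, 26.6, 184.2]
tool_rot: [-180.0, -0.1, -52.9]
contact_force: [0.4, 0.2, 0.2]
gripper_width: 68.3
grip_force: 0.0
```

Call:
{"name": "drive_tool", "arguments": {
  "deltas": [
    [0, 0, 0, 0, 0, 0, 0.78],
    [0, 0, 0, 0, 0, 0, 0.78],
    [0, 0, 0, 0, 0, 0, 0.78]
  ]
}}

```text
t: 22.48
ee_pos: [556.0, 29.7, 183.4]
tool_rot: [180.0, 0.1, -52.9]
contact_force: [-0.4, 1.3, -0.0]
gripper_width: 68.5
grip_force: 0.0
```

```bash
python3 s.py
python3 - <<'E'
from h import *
c=cam('wrist');save(c,'w2.png');X=cloud(c);p=c['p'].astype(int);z=X[...,2]
m=(z>107)&(z<120)&(p.max(2)<90)&(np.hypot(X[...,0]-582,X[...,1]-16)<30)
q=X[m];print(len(q),q.mean(0),cv2.minEnclosingCircle(q[:,:2].astype(np.float32)))
E
python3 d.py 581 16 80
```

```text
M [ 0.1  -0.02  0.02] F [-0.4  1.3 -0. ] P [556.   29.7 183.4] [ 1.80e+02  1.00e-01 -5.29e+01] w 68.5 0.0 j [ -4.1  19.3  94.6   0.   66.2 138.8]
603 [581.24947857  12.83945027 113.66880071] ((580.9625854492188, 13.312370300292969), 8.772431373596191)
pose [556.   30.  183.5] [ 1.80e+02  1.00e-01 -5.29e+01] shift units [ 0.088  -0.0385  0.3448] rows>= 3 turn  j6 138.8
```

View pics/w2.png

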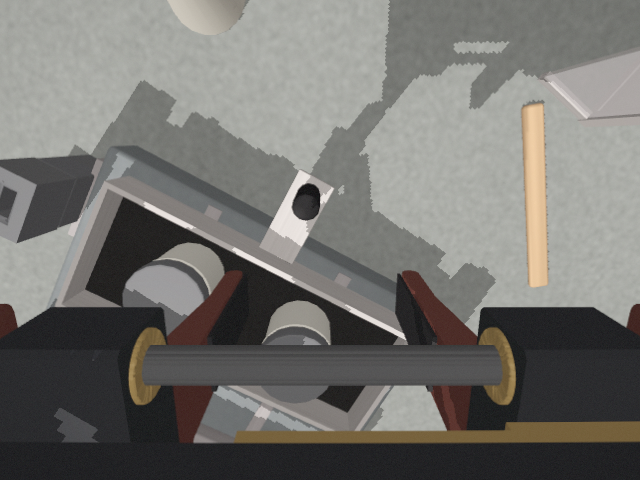

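Both pots stand upright in the tray (wrist pixels 175,285 and 298,330). The knob is at pixel (307,200). Next I grip the knob and push the tray in.

Call:
{"name": "drive_tool", "arguments": {
  "deltas": [
    [0, 0, 0, 0.05, -0.017, 0, 0.6],
    [0, 0, 0, 0.044, -0.016, 0, 0.6],
    [0, 0, 0, 0, 0, 0.1, 0.6],
    [0, 0, 0, 0, 0, 0.12, 0.6],
    [0, 0, 0, 0, 0, 0.08, 0.6],
    [0, 0, 0, 0, 0, 0.045, 0.6],
    [0, 0, 0, 0, 0, 0, 0.6],
    [0, 0, 0, 0, 0, 0, 0.6]
  ]
}}

```text
t: 23.2
ee_pos: [580.8, 13.6, 79.8]
tool_rot: [179.9, 0.1, -52.9]
contact_force: [0.5, -0.0, 0.0]
gripper_width: 52.5
grip_force: 0.0
```

Call:
{"name": "drive_tool", "arguments": {
  "deltas": [
    [0, 0, 0, 0, 0, 0, 0],
    [0, 0, 0, 0, 0, 0, 0],
    [0, 0, 0, 0, 0, 0, 0],
    [0, 0, 0, 0, 0, 0, 0],
    [0, 0, 0, 0, 0, 0, 0],
    [0, 0, 0, 0, 0, 0, 0],
    [0, 0, 0, 0, 0, 0, 0],
    [0, 0, 0, 0, 0, 0, 0]
  ],
  "grip_force": 20
}}

```text
t: 23.87
ee_pos: [582.0, 12.3, 80.9]
tool_rot: [-180.0, -0.0, -52.9]
contact_force: [-1.8, 0.0, 5.4]
gripper_width: 17.6
grip_force: 20.0
```

```bash
python3 s.py
```

```text
M [0.04 0.28 0.02] F [-1.8  0.   5.4] P [582.   12.3  80.9] [-180.    -0.   -52.9] w 17.6 20.0 j [ -5.6  28.3  97.1   0.   54.6 137.3]
```

Call:
{"name": "drive_tool", "arguments": {
  "deltas": [
    [0, 0, 0, -0.012, -0.007, 0, 0],
    [0, 0, 0, -0.025, -0.014, 0, 0],
    [0, 0, 0, -0.025, -0.014, 0, 0],
    [0, 0, 0, -0.025, -0.014, 0, 0],
    [0, 0, 0, -0.025, -0.014, 0, 0],
    [0, 0, 0, -0.025, -0.014, 0, 0],
    [0, 0, 0, -0.025, -0.014, 0, 0]
  ]
}}

```text
t: 24.45
ee_pos: [574.0, 67.4, 80.9]
tool_rot: [179.9, -0.0, -52.9]
contact_force: [-2.8, -2.4, 7.4]
gripper_width: 17.4
grip_force: 20.0
```

```bash
python3 s.py
```

```text
M [-0.35  0.45 -0.06] F [-2.8 -2.4  7.4] P [574.   67.4  80.9] [179.9  -0.  -52.9] w 17.4 20.0 j [-1.000e-01  2.800e+01  9.760e+01 -1.000e-01  5.440e+01  1.428e+02]
```

Call:
{"name": "drive_tool", "arguments": {
  "deltas": [
    [0, 0, 0, -0.025, -0.014, 0, 0],
    [0, 0, 0, -0.025, -0.014, 0, 0],
    [0, 0, 0, -0.025, -0.014, 0, 0],
    [0, 0, 0, -0.025, -0.014, 0, 0],
    [0, 0, 0, -0.02, -0.011, 0, 0],
    [0, 0, 0, -0.01, -0.005, 0, 0],
    [0, 0, 0, 0, 0, 0, 0]
  ]
}}

```text
t: 25.03
ee_pos: [567.4, 112.5, 80.8]
tool_rot: [180.0, 0.0, -52.9]
contact_force: [-2.9, 2.4, 8.6]
gripper_width: 17.8
grip_force: 20.0
```

Call:
{"name": "drive_tool", "arguments": {
  "deltas": [
    [0, 0, 0, -0.006, -0.003, 0, 0],
    [0, 0, 0, -0.006, -0.003, 0, 0],
    [0, 0, 0, 0, 0, 0, 0],
    [0, 0, 0, 0, 0, 0, 0]
  ]
}}

```text
t: 25.37
ee_pos: [567.3, 113.5, 80.9]
tool_rot: [179.9, -0.2, -52.8]
contact_force: [-1.9, -9.6, 7.1]
gripper_width: 17.7
grip_force: 20.0
```

```bash
python3 s.py; python3 pots.py
```

```text
M [-1.37  0.31  0.02] F [-1.9 -9.6  7.1] P [567.3 113.5  80.9] [179.9  -0.2 -52.8] w 17.7 20.0 j [  4.6  28.1  97.5  -0.2  54.4 147.6]
bench 765.5 -323.9 r 28.3 z 61.5 rgb [137.  48.  45.] machine -574 -134
bench 673.5 -356.4 r 28.1 z 61.7 rgb [82. 57. 43.] machine -593 -39
```

Call:
{"name": "drive_tool", "arguments": {
  "deltas": [
    [0, 0, 0, 0, 0, 0, 0.5],
    [0, 0, 0, 0, 0, 0, 0.5],
    [0, 0, 0, 0, 0, 0, 0.5],
    [0, 0, 0, 0, 0, 0, 0.5],
    [0, 0, 0, 0, 0, -0.06, 0.5],
    [0, 0, 0, 0, 0, -0.12, 0.5],
    [0, 0, 0, 0, 0, -0.12, 0.5],
    [0, 0, 0, 0, 0, -0.12, 0.5]
  ]
}}

```text
t: 26.08
ee_pos: [566.7, 116.0, 207.2]
tool_rot: [179.9, 0.1, -52.9]
contact_force: [2.0, 0.2, 0.2]
gripper_width: 43.6
grip_force: 0.0
```

Call:
{"name": "drive_tool", "arguments": {
  "deltas": [
    [0, 0, 0, 0, 0, -0.12, 0.9],
    [0, 0, 0, 0, 0, -0.12, 0.9],
    [0, 0, 0, 0, 0, -0.12, 0.9],
    [0, 0, 0, 0, 0, -0.1, 0.9],
    [0, 0, 0, 0, 0, 0, 0.9],
    [0, 0, 0, 0, 0, 0, 0.9]
  ]
}}

```text
t: 26.58
ee_pos: [568.4, 116.1, 346.3]
tool_rot: [-179.8, -0.1, -52.9]
contact_force: [-0.2, -0.1, 0.1]
gripper_width: 78.2
grip_force: 0.0
```

```bash
python3 d.py 550.2 224.2 340 -53.1;  python3 - <<'E'
from h import *
c=cam('wrist');save(c,'w3.png')
E
python3 pots.py
```

```text
pose [568.4 116.1 346.3] [-1.798e+02 -1.000e-01 -5.290e+01] shift units [-0.3241 -0.1688  0.0209] rows>= 3 turn 0.007 j6 147.6
bench 764.5 -325.0 r 28.1 z 61.8 rgb [134.  47.  44.] machine -575 -133
bench 674.1 -355.6 r 28.0 z 61.3 rgb [80. 56. 42.] machine -592 -39
```

View pics/w3.png

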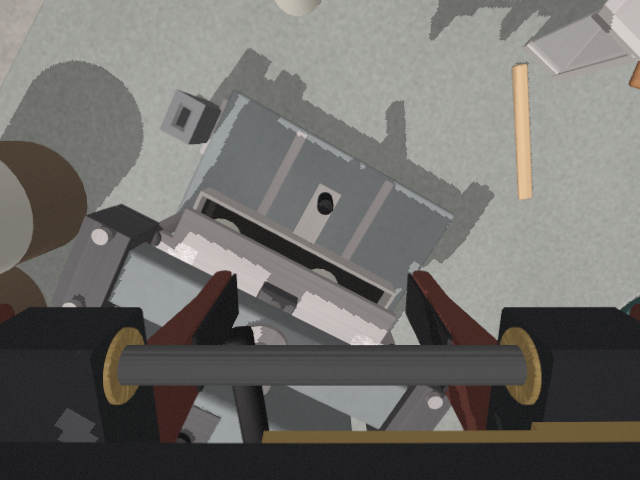

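The tray is in, with both pots under the plate (rims at 228,222 and 322,272) and the knob at (325,203). I'll measure the knob position to confirm the tray is home, and the slot as well.

Run:
```python
from h import *
c=cam('wrist');X=cloud(c);p=c['p'].astype(int);z=X[...,2]
e=np.array([-.144,.9896]);f=np.array([-.9896,-.144])
def mach(q): return (q-[550.2,224.5])@np.array([e,f]).T
m=(z>107)&(z<120)&(p.max(2)<90)&(np.hypot(X[...,0]-566,X[...,1]-115)<30)
q=X[m];k=cv2.minEnclosingCircle(q[:,:2].astype(np.float32));print('knob',len(q),k,mach(np.array(k[0])))
# slot: dark pixels near switch, cast on z=107
sw=np.array([736,130]); m=(z>102)&(z<112)&(np.hypot(X[...,0]-736,X[...,1]-130)<40)
q=X[m];r=cv2.minAreaRect(q[:,:2].astype(np.float32));print('switch top',len(q),r,np.median(q[:,2]),mach(np.array(r[0])))
u=np.round(proj(c,[[r[0][0],r[0][1],107]])).astype(int)[0];print(u)
d=(p.max(2)<75);n,L,st,ce=cv2.connectedComponentsWithStats(d.astype(np.uint8))
for i in range(1,n):
    if 30<st[i,4]<1500 and np.hypot(*(ce[i]-u))<30:
        P=onz(c,np.argwhere(L==i)[:,::-1],107)[:,:2].astype(np.float32);rr=cv2.minAreaRect(P);print('slot',ce[i],st[i,4],rr,mach(np.array(rr[0])))
# hood square edges: cabinet front / plate for yaw
```

```text
knob 218 ((566.4900512695312, 114.85163116455078), 8.700896263122559) [-110.85379318   -0.33126962]
switch top 1333 ((738.0248413085938, 129.56996154785156), (32.17088317871094, 44.62541198730469), 8.495650291442871) 106.90078056241992 [-120.9895432  -172.20153742]
[177 114]
slot [201.08415147 120.35624123] 713 ((716.883544921875, 119.2418212890625), (30.335859298706055, 46.55051803588867), 30.66568946838379) [-128.16592412 -149.79285832]
slot [178.32191781 115.02739726] 146 ((736.8173217773438, 129.4596710205078), (7.58004093170166, 18.44428253173828), 8.326323509216309) [-120.92480389 -170.99069426]
```

Call:
{"name": "drive_tool", "arguments": {
  "deltas": [
    [0, 0, 0, -0.1, -0.052, 0, 0.9],
    [0, 0, 0, -0.1, -0.052, 0, 0.9],
    [0, 0, 0, -0.08, -0.042, 0, 0.9],
    [0, 0, 0, -0.044, -0.022, 0, 0.9],
    [0, 0, 0, 0, 0, 0, 0.9],
    [0, 0, 0, 0, 0, 0, 0.9],
    [0, 0, 0, 0, 0, 0, 0.9]
  ]
}}

```text
t: 27.32
ee_pos: [548.6, 222.9, 343.0]
tool_rot: [179.9, 0.0, -52.9]
contact_force: [0.3, 0.2, -0.7]
gripper_width: 79.2
grip_force: 0.0
```

```bash
python3 d.py 550.2 224.3 269 -53.1; python3 s.py
```

```text
pose [548.6 222.9 343. ] [179.9   0.  -52.9] shift units [-0.0003 -0.0078  0.2468] rows>= 2 turn 0.006 j6 158.4
M [ 0.04  0.03 -0.  ] F [ 0.3  0.2 -0.7] P [548.6 222.9 343. ] [179.9   0.  -52.9] w 79.2 0.0 j [ 15.5  15.3  77.3  -0.   87.6 158.4]
```

Call:
{"name": "drive_tool", "arguments": {
  "deltas": [
    [0, 0, 0, 0, -0.006, 0.06, 0.8],
    [0, 0, 0, 0, 0, 0.09, 0.6],
    [0, 0, 0, 0, 0, 0.06, 0.6],
    [0, 0, 0, 0, 0, 0.035, 0.6],
    [0, 0, 0, 0, 0, 0, 0.6],
    [0, 0, 0, 0, 0, 0, 0.6],
    [0, 0, 0, 0, 0, 0, 0.6]
  ]
}}

```text
t: 27.9
ee_pos: [551.3, 224.5, 272.0]
tool_rot: [-179.9, -0.0, -53.0]
contact_force: [-0.4, 0.8, 0.1]
gripper_width: 52.6
grip_force: 0.0
```

Call:
{"name": "drive_tool", "arguments": {
  "deltas": [
    [0, 0, 0, 0, 0, 0, 0],
    [0, 0, 0, 0, 0, 0, 0],
    [0, 0, 0, 0, 0, 0, 0],
    [0, 0, 0, 0, 0, 0, 0],
    [0, 0, 0, 0, 0, 0, 0],
    [0, 0, 0, 0, 0, 0, 0],
    [0, 0, 0, 0, 0, 0, 0],
    [0, 0, 0, 0, 0, 0, 0]
  ],
  "grip_force": 50
}}

```text
t: 28.57
ee_pos: [549.7, 224.4, 271.2]
tool_rot: [179.9, 0.0, -52.9]
contact_force: [-4.2, -3.6, 5.7]
gripper_width: 16.4
grip_force: 47.9
```

```bash
python3 s.py
```

```text
M [-0.33  0.7   0.12] F [-4.2 -3.6  5.7] P [549.7 224.4 271.2] [179.9   0.  -52.9] w 16.4 47.9 j [ 15.6  17.9  83.5  -0.   78.7 158.5]
```

Call:
{"name": "drive_tool", "arguments": {
  "deltas": [
    [0, 0, -0.1, 0, 0, 0.0006, 0],
    [0, 0, -0.2, 0, 0, 0.0015, 0],
    [0, 0, -0.2, 0, 0, 0.0015, 0],
    [0, 0, -0.2, 0, 0, 0.0015, 0],
    [0, 0, -0.2, 0, 0, 0.0015, 0],
    [0, 0, -0.2, 0, 0, 0.0015, 0],
    [0, 0, -0.2, 0, 0, 0.0015, 0]
  ]
}}

```text
t: 29.15
ee_pos: [548.8, 224.1, 268.5]
tool_rot: [179.9, 0.1, -13.6]
contact_force: [-6.5, -4.1, 9.1]
gripper_width: 15.7
grip_force: 49.9
```

```bash
python3 s.py
```

```text
M [-0.69  1.18 -0.07] F [-6.5 -4.1  9.1] P [548.8 224.1 268.5] [ 1.799e+02  1.000e-01 -1.360e+01] w 15.7 49.9 j [ 15.6  17.9  83.8  -0.   78.4 119.2]
```

Call:
{"name": "drive_tool", "arguments": {
  "deltas": [
    [0, 0, -0.2, 0, 0, 0.0015, 0],
    [0, 0, -0.2, 0, 0, 0.0015, 0],
    [0, 0, -0.2, 0, 0, 0.0015, 0],
    [0, 0, -0.2, 0, 0, 0.0015, 0],
    [0, 0, -0.2, 0, 0, 0.0015, 0],
    [0, 0, -0.2, 0, 0, 0.0015, 0],
    [0, 0, -0.2, 0, 0, 0.0015, 0]
  ]
}}

```text
t: 29.73
ee_pos: [549.0, 223.1, 265.5]
tool_rot: [179.9, 0.2, 28.4]
contact_force: [-6.5, -7.8, 10.7]
gripper_width: 15.6
grip_force: 49.9
```

Call:
{"name": "drive_tool", "arguments": {
  "deltas": [
    [0, 0, -0.2, 0, 0, 0.0015, 0],
    [0, 0, -0.2, 0, 0, 0.0015, 0],
    [0, 0, -0.2, 0, 0, 0.0015, 0],
    [0, 0, -0.2, 0, 0, 0.0015, 0],
    [0, 0, -0.1, 0, 0, 0.0007, 0],
    [0, 0, -0.1, 0, 0, 0.0007, 0],
    [0, 0, 0, 0, 0, 0, 0],
    [0, 0, 0, 0, 0, 0, 0]
  ]
}}

```text
t: 30.4
ee_pos: [549.6, 222.5, 263.3]
tool_rot: [179.9, 0.2, 58.1]
contact_force: [-5.5, -7.6, 10.1]
gripper_width: 15.8
grip_force: 49.9
```

```bash
python3 s.py
```

```text
M [-1.52  0.7   0.23] F [-5.5 -7.6 10.1] P [549.6 222.5 263.3] [179.9   0.2  58.1] w 15.8 49.9 j [15.5 18.2 84.2 -0.2 77.7 47.4]
```

Call:
{"name": "drive_tool", "arguments": {
  "deltas": [
    [0, 0, -0.1, 0, 0, 0.0007, 0],
    [0, 0, -0.1, 0, 0, 0.0007, 0],
    [0, 0, 0, 0, 0, 0, 0],
    [0, 0, 0, 0, 0, 0, 0]
  ]
}}

```text
t: 30.73
ee_pos: [549.7, 222.5, 262.8]
tool_rot: [179.9, 0.2, 64.1]
contact_force: [-4.9, -9.4, 8.2]
gripper_width: 15.8
grip_force: 49.9
```

```bash
python3 s.py
```

```text
M [-1.49  0.64  0.21] F [-4.9 -9.4  8.2] P [549.7 222.5 262.8] [179.9   0.2  64.1] w 15.8 49.9 j [15.5 18.2 84.3 -0.2 77.7 41.4]
```

Call:
{"name": "drive_tool", "arguments": {
  "deltas": [
    [0, 0, -0.1, 0, 0, 0.0007, 0],
    [0, 0, -0.1, 0, 0, 0.0007, 0],
    [0, 0, -0.1, 0, 0, 0.0007, 0],
    [0, 0, 0, 0, 0, 0, 0],
    [0, 0, 0, 0, 0, 0, 0]
  ]
}}

```text
t: 31.15
ee_pos: [549.9, 223.0, 262.3]
tool_rot: [180.0, 0.2, 73.1]
contact_force: [-4.9, -7.2, 9.0]
gripper_width: 15.7
grip_force: 49.9
```

```bash
python3 s.py
```

```text
M [-1.44  0.53  0.02] F [-4.9 -7.2  9. ] P [549.9 223.  262.3] [180.    0.2  73.1] w 15.7 49.9 j [15.5 18.2 84.3 -0.2 77.6 32.5]
```

Call:
{"name": "drive_tool", "arguments": {
  "deltas": [
    [0, 0, -0.1, 0, 0, 0, 0],
    [0, 0, -0.1, 0, 0, 0, 0],
    [0, 0, 0, 0, 0, 0, 0],
    [0, 0, 0, 0, 0, 0, 0]
  ]
}}

```text
t: 31.48
ee_pos: [550.0, 223.1, 262.3]
tool_rot: [180.0, 0.2, 79.1]
contact_force: [-4.4, -6.1, 7.2]
gripper_width: 16.1
grip_force: 50.0
```

```bash
python3 s.py
```

```text
M [-1.38  0.39 -0.02] F [-4.4 -6.1  7.2] P [550.  223.1 262.3] [180.    0.2  79.1] w 16.1 50.0 j [15.5 18.2 84.3 -0.2 77.6 26.5]
```

Call:
{"name": "drive_tool", "arguments": {
  "deltas": [
    [0, 0, -0.1, 0, 0, 0, 0],
    [0, 0, -0.1, 0, 0, 0, 0],
    [0, 0, 0, 0, 0, 0, 0],
    [0, 0, 0, 0, 0, 0, 0]
  ]
}}

```text
t: 31.82
ee_pos: [550.1, 223.0, 262.1]
tool_rot: [-180.0, 0.2, 85.0]
contact_force: [-3.7, -6.6, 6.9]
gripper_width: 15.6
grip_force: 50.1
```

```bash
python3 s.py
```

```text
M [-1.36  0.37 -0.63] F [-3.7 -6.6  6.9] P [550.1 223.  262.1] [-180.     0.2   85. ] w 15.6 50.1 j [15.5 18.2 84.3 -0.2 77.5 20.5]
```

Call:
{"name": "drive_tool", "arguments": {
  "deltas": [
    [0, 0, -0.1, 0, 0, 0, 0],
    [0, 0, -0.1, 0, 0, 0, 0],
    [0, 0, 0, 0, 0, 0, 0],
    [0, 0, 0, 0, 0, 0, 0]
  ]
}}

```text
t: 32.15
ee_pos: [550.2, 223.0, 262.0]
tool_rot: [-180.0, 0.1, 90.9]
contact_force: [-2.5, -7.9, 5.1]
gripper_width: 15.8
grip_force: 51.4
```

```bash
python3 s.py
```

```text
M [-1.21  0.36 -1.23] F [-2.5 -7.9  5.1] P [550.2 223.  262. ] [-1.80e+02  1.00e-01  9.09e+01] w 15.8 51.4 j [15.5 18.2 84.3 -0.1 77.5 14.6]
```

Call:
{"name": "drive_tool", "arguments": {
  "deltas": [
    [0, 0, -0.1, 0, 0, 0, 0],
    [0, 0, 0, 0, 0, 0, 0],
    [0, 0, 0, 0, 0, 0, 0],
    [0, 0, 0, 0, 0, 0, 0.6],
    [0, 0, 0, 0, 0, 0, 0.6],
    [0, 0, 0, 0, 0, 0, 0.6],
    [0, 0, 0, 0, 0, 0, 0.6],
    [0, 0, 0, 0, 0, 0, 0.6]
  ]
}}

```text
t: 32.82
ee_pos: [550.5, 224.9, 261.3]
tool_rot: [-180.0, -0.0, 94.1]
contact_force: [0.1, -0.0, 0.4]
gripper_width: 46.1
grip_force: 0.0
```

Call:
{"name": "drive_tool", "arguments": {
  "deltas": [
    [0, 0, 0, 0, 0, -0.06, 0.8],
    [0, 0, 0, 0, 0, -0.1, 1],
    [0, 0, 0, 0, 0, -0.1, 1],
    [0, 0, 0, 0, 0, 0, 1],
    [0, 0, 0, 0, 0, 0, 1],
    [0, 0, 0, 0, 0, 0, 1]
  ]
}}

```text
t: 33.32
ee_pos: [550.1, 224.7, 339.0]
tool_rot: [-180.0, 0.0, 94.1]
contact_force: [-0.1, 0.2, -1.0]
gripper_width: 85.7
grip_force: 0.0
```

```bash
python3 - <<'E'
from h import *
c=cam('wrist');X=cloud(c);p=c['p'].astype(int);z=X[...,2]
m=(z>275)&(z<300)&(p.max(2)<80)&(abs(X[...,0]-550)<55)&(abs(X[...,1]-224)<55)
q=X[m];print(len(q),cv2.minAreaRect(q[:,:2].astype(np.float32)),np.median(q[:,2]))
d=X[...,:2]-[550.2,224.5];e=np.array([-.144,.9896]);f=np.array([-.9896,-.144]);a=d@e;b=d@f
m=(a<-30)&(a>-44)&(abs(b)<100)&(z>100)&(z<160);print('plate top',np.median(z[m]))
E
python3 s.py
python3 - <<'E'
from h import *
c=cam('top');save(c,'top2.png');X=cloud(c);p=c['p'].astype(int);z=X[...,2]
m=(z>150)&(z<180)&(p.max(2)<70)&(abs(X[...,0]-447)<60)&(abs(X[...,1]+311)<60)
q=X[m];print('rib',cv2.minAreaRect(q[:,:2].astype(np.float32)),np.median(q[:,2]))
c2=cam('scene');im=c2['p'][160:300,230:410];cv2.imwrite('pics/hood.png',cv2.resize(np.hstack([im[:,:,::-1],c['p'][230:370,300:480][:,:,::-1]]),None,fx=2.2,fy=2.2))
E
```

```text
3857 ((550.2537231445312, 223.78005981445312), (89.31922912597656, 16.24019432067871), 78.05609893798828) 288.6418824347232
plate top nan
M [-0.08 -0.07  0.03] F [-0.5  0.7 -1.1] P [549.7 224.6 338.3] [-179.9    0.    94.1] w 87.3 0.0 j [15.6 15.5 77.6  0.  87.  11.5]
rib ((447.48773193359375, -311.6605529785156), (13.531982421875, 56.33293533325195), 88.80856323242188) 171.0476368319728
  return _methods._mean(a, axis=axis, dtype=dtype,
  ret = ret.dtype.type(ret / rcount)
```

View pics/hood.png

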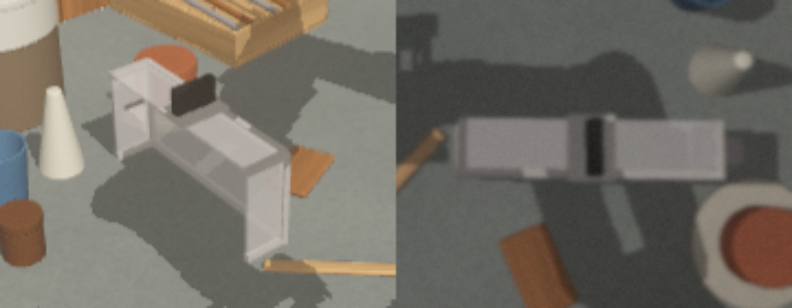

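The T-bar now lies at 78°, about 1.5 mm above the stop, so the plate is pressing on the lids, which sit at 2 mm. The hood picture shows the rib in the middle, the open side facing +x and the bracket on the −y end (left end in scene, right end in top, about 735,150). I'll go above it for a close look.

Call:
{"name": "drive_tool", "arguments": {
  "deltas": [
    [0, 0, 0, -0.06, -0.016, 0, 1],
    [0, 0, 0, -0.117, -0.031, 0, 1],
    [0, 0, 0, -0.117, -0.031, 0, 1],
    [0, 0, 0, -0.117, -0.031, 0, 1],
    [0, 0, 0, -0.117, -0.031, 0, 1],
    [0, 0, 0, -0.117, -0.031, 0, 1],
    [0, 0, 0, -0.117, -0.031, 0, 1],
    [0, 0, 0, -0.117, -0.031, 0, 1]
  ]
}}

```text
t: 34.13
ee_pos: [498.3, -44.6, 338.6]
tool_rot: [-179.9, -0.0, 94.1]
contact_force: [1.2, -0.2, -0.2]
gripper_width: 87.9
grip_force: 0.0
```

Call:
{"name": "drive_tool", "arguments": {
  "deltas": [
    [0, 0, 0, -0.117, -0.031, 0, 1],
    [0, 0, 0, -0.117, -0.031, 0, 1],
    [0, 0, 0, -0.117, -0.031, 0, 1],
    [0, 0, 0, -0.117, -0.031, 0, 1],
    [0, 0, 0, -0.117, -0.031, 0, 1],
    [0, 0, 0, -0.117, -0.031, 0, 1],
    [0, 0, 0, -0.117, -0.031, 0, 1],
    [0, 0, 0, -0.06, -0.016, 0, 1]
  ]
}}

```text
t: 34.8
ee_pos: [447.1, -314.7, 338.3]
tool_rot: [-179.9, 0.0, 94.0]
contact_force: [0.3, -0.2, -0.1]
gripper_width: 88.2
grip_force: 0.0
```

Call:
{"name": "drive_tool", "arguments": {
  "deltas": [
    [0, 0, 0.212, -0.06, -0.016, 0, 1],
    [0, 0, 0.212, 0, 0, 0, 1],
    [0, 0, 0.212, 0, 0, 0, 1],
    [0, 0, 0.212, 0, 0, 0, 1],
    [0, 0, 0.212, 0, 0, 0, 1],
    [0, 0, 0.212, 0, 0, 0, 1],
    [0, 0, 0.212, 0, 0, 0, 1],
    [0, 0, 0.212, 0, 0, 0, 1]
  ]
}}

```text
t: 35.47
ee_pos: [444.5, -329.1, 338.3]
tool_rot: [-179.9, 0.0, 42.9]
contact_force: [-0.1, 0.6, -0.4]
gripper_width: 88.0
grip_force: 0.0
```

Call:
{"name": "drive_tool", "arguments": {
  "deltas": [
    [0, 0, 0.212, 0, 0, 0, 1],
    [0, 0, 0.212, 0, 0, 0, 1],
    [0, 0, 0.212, 0, 0, 0, 1],
    [0, 0, 0.212, 0, 0, 0, 1],
    [0, 0, 0.212, 0, 0, 0, 1],
    [0, 0, 0.212, 0, 0, 0, 1],
    [0, 0, 0.212, 0, 0, 0, 1]
  ]
}}

```text
t: 36.05
ee_pos: [444.6, -329.1, 338.3]
tool_rot: [-179.9, 0.1, -1.6]
contact_force: [0.2, 0.7, -0.4]
gripper_width: 87.7
grip_force: 0.0
```

Call:
{"name": "drive_tool", "arguments": {
  "deltas": [
    [0, 0, 0, 0, 0, 0, 1],
    [0, 0, 0, 0, 0, 0, 1],
    [0, 0, 0, 0, 0, 0, 1],
    [0, 0, 0, 0, 0, 0, 1]
  ]
}}

```text
t: 36.38
ee_pos: [444.9, -329.4, 339.2]
tool_rot: [-180.0, 0.0, -1.2]
contact_force: [-0.2, -0.5, -0.2]
gripper_width: 88.0
grip_force: 0.0
```

```bash
python3 s.py
python3 - <<'E'
from h import *
c=cam('wrist');save(c,'w4.png');X=cloud(c);p=c['p'].astype(int);z=X[...,2]
for lo,hi in((165,178),(145,165)):
    m=(z>lo)&(z<hi)&(p.max(2)<90)&(abs(X[...,0]-447)<60)&(abs(X[...,1]+311)<60)
    q=X[m];print('rib',len(q),cv2.minAreaRect(q[:,:2].astype(np.float32)),np.median(q[:,2]))
E
python3 d.py 447.5 -311.7 200 -1.2
```

```text
M [-0.02  0.04 -0.02] F [-0.2 -0.5 -0.2] P [ 444.9 -329.4  339.2] [-180.     0.    -1.2] w 88.0 0.0 j [-43.7  11.8  82.4   0.   85.8  47.5]
rib 979 ((448.8304138183594, -314.1557312011719), (13.215352058410645, 59.00559997558594), 88.6869125366211) 171.81452400905573
rib 70 ((451.08782958984375, -320.4508361816406), (57.01527404785156, 10.853175163269043), 11.045186042785645) 153.5323607144741
pose [ 444.9 -329.5  339.3] [-180.     0.    -1.2] shift units [ 0.0074 -0.0592  0.4643] rows>= 4 turn -0.001 j6 47.5
```

View pics/w4.png

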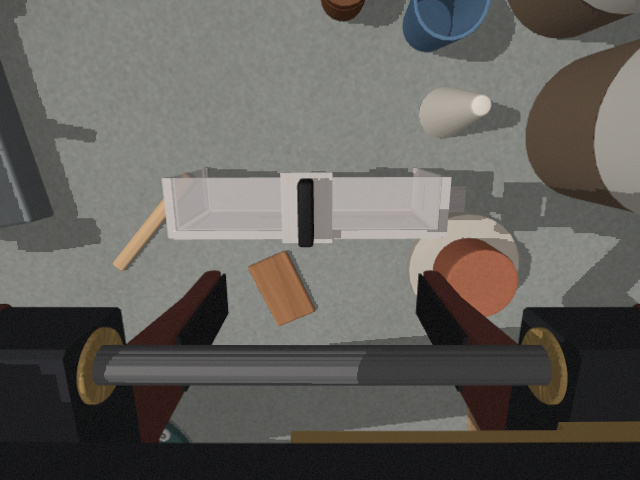

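The wrist view shows the rib at (306,212) and the tongue bracket at the right, −y, end (458,200). The front panel is at the bottom edge, so the hood's yaw is about −1.3°. I'll grip the rib.

Call:
{"name": "drive_tool", "arguments": {
  "deltas": [
    [0, 0, 0, 0.011, -0.055, 0.06, 0.7],
    [0, 0, 0, 0, 0, 0.12, 0.7],
    [0, 0, 0, 0, 0, 0.12, 0.7],
    [0, 0, 0, 0, 0, 0.12, 0.7],
    [0, 0, 0, 0, 0, 0.1, 0.7],
    [0, 0, 0, 0, 0, 0, 0.7],
    [0, 0, 0, 0, 0, 0, 0.7],
    [0, 0, 0, 0, 0, 0, 0.7]
  ]
}}

```text
t: 37.1
ee_pos: [449.6, -314.0, 185.1]
tool_rot: [179.9, -0.1, -1.3]
contact_force: [0.2, -0.2, 0.3]
gripper_width: 61.4
grip_force: 0.0
```

```bash
python3 d.py 448.5 -313 139 -1.2
```

```text
pose [ 449.6 -314.   185.1] [ 1.799e+02 -1.000e-01 -1.300e+00] shift units [-0.0042 -0.0033  0.1538] rows>= 2 turn -0.003 j6 49.1
```

Call:
{"name": "drive_tool", "arguments": {
  "deltas": [
    [0, 0, 0, -0.003, -0.003, 0.06, 0.6],
    [0, 0, 0, 0, 0, 0.06, 0.6],
    [0, 0, 0, 0, 0, 0.03, 0.6],
    [0, 0, 0, 0, 0, 0, 0.6],
    [0, 0, 0, 0, 0, 0, 0.6],
    [0, 0, 0, 0, 0, 0, 0.6]
  ]
}}

```text
t: 37.6
ee_pos: [448.7, -313.0, 140.1]
tool_rot: [179.9, -0.1, -1.3]
contact_force: [-0.0, 1.2, 0.8]
gripper_width: 52.6
grip_force: 0.0
```

Call:
{"name": "drive_tool", "arguments": {
  "deltas": [
    [0, 0, 0, 0, 0, 0, 0],
    [0, 0, 0, 0, 0, 0, 0],
    [0, 0, 0, 0, 0, 0, 0],
    [0, 0, 0, 0, 0, 0, 0],
    [0, 0, 0, 0, 0, 0, 0],
    [0, 0, 0, 0, 0, 0, 0],
    [0, 0, 0, 0, 0, 0, 0],
    [0, 0, 0, 0, 0, 0, 0]
  ],
  "grip_force": 50
}}

```text
t: 38.27
ee_pos: [447.9, -312.5, 138.6]
tool_rot: [180.0, -0.0, -1.3]
contact_force: [-0.7, -1.4, 1.1]
gripper_width: 13.3
grip_force: 50.0
```

```bash
python3 s.py
```

```text
M [-0.12  0.08  0.08] F [-0.7 -1.4  1.1] P [ 447.9 -312.5  138.6] [180.   -0.   -1.3] w 13.3 50.0 j [-42.1  21.5  98.8  -0.   59.7  49.2]
```

Call:
{"name": "drive_tool", "arguments": {
  "deltas": [
    [0, 0, 0, 0, 0, -0.02, 0],
    [0, 0, 0, 0, 0, -0.04, 0],
    [0, 0, 0, 0, 0, -0.08, 0],
    [0, 0, 0, 0, 0, -0.1, 0],
    [0, 0, 0, 0, 0, -0.1, 0],
    [0, 0, 0, 0, 0, -0.1, 0],
    [0, 0, 0, 0, 0, -0.08, 0],
    [0, 0, 0, 0, 0, -0.04, 0]
  ]
}}

```text
t: 38.93
ee_pos: [448.5, -312.5, 310.0]
tool_rot: [179.9, -0.2, -1.3]
contact_force: [0.9, 0.5, -3.8]
gripper_width: 13.8
grip_force: 50.0
```

Call:
{"name": "drive_tool", "arguments": {
  "deltas": [
    [0, 0, 0, 0, 0, 0, 0],
    [0, 0, 0, 0, 0, 0, 0],
    [0, 0, 0, 0, 0, 0, 0]
  ]
}}

```text
t: 39.18
ee_pos: [446.9, -311.3, 305.0]
tool_rot: [-179.9, 0.1, -1.3]
contact_force: [-0.2, -0.1, -2.7]
gripper_width: 13.7
grip_force: 50.0
```

```bash
python3 s.py
```

```text
M [ 0.07 -0.02  0.02] F [-0.2 -0.1 -2.7] P [ 446.9 -311.3  305. ] [-1.799e+02  1.000e-01 -1.300e+00] w 13.7 50.0 j [-42.1  12.3  86.5   0.   81.4  49.2]
```

Call:
{"name": "drive_tool", "arguments": {
  "deltas": [
    [0, 0, -0.1, 0, 0, 0, 0],
    [0, 0, -0.2, 0, 0, 0, 0],
    [0, 0, -0.21, 0, 0, 0, 0],
    [0, 0, -0.21, 0, 0, 0, 0],
    [0, 0, -0.21, 0, 0, 0, 0],
    [0, 0, -0.21, 0, 0, 0, 0],
    [0, 0, -0.21, 0, 0, 0, 0],
    [0, 0, -0.21, 0, 0, 0, 0]
  ]
}}

```text
t: 39.85
ee_pos: [446.8, -311.3, 304.3]
tool_rot: [-179.7, -0.0, 45.8]
contact_force: [-0.0, 0.0, -3.5]
gripper_width: 13.7
grip_force: 50.0
```

Call:
{"name": "drive_tool", "arguments": {
  "deltas": [
    [0, 0, -0.21, 0, 0, 0, 0],
    [0, 0, -0.21, 0, 0, 0, 0],
    [0, 0, -0.21, 0, 0, 0, 0],
    [0, 0, -0.21, 0, 0, 0, 0],
    [0, 0, -0.21, 0, 0, 0, 0],
    [0, 0, -0.21, 0, 0, 0, 0],
    [0, 0, -0.21, 0, 0, 0, 0],
    [0, 0, -0.19, 0, 0, 0, 0]
  ]
}}

```text
t: 40.52
ee_pos: [446.8, -311.3, 304.3]
tool_rot: [-179.8, -0.2, 95.6]
contact_force: [0.8, 1.2, -3.0]
gripper_width: 13.6
grip_force: 50.0
```

Call:
{"name": "drive_tool", "arguments": {
  "deltas": [
    [0, 0, -0.1, 0, 0, 0, 0],
    [0, 0, -0.1, 0, 0, 0, 0],
    [0, 0, -0.1, 0, 0, 0, 0],
    [0, 0, 0, 0, 0, 0, 0],
    [0, 0, 0, 0, 0, 0, 0]
  ]
}}

```text
t: 40.93
ee_pos: [447.1, -311.5, 304.9]
tool_rot: [-179.9, -0.2, 104.2]
contact_force: [0.5, 0.4, -3.3]
gripper_width: 13.3
grip_force: 50.0
```

```bash
python3 s.py; python3 d.py 567.5 105.7 305 98.3
```

```text
M [ 0.02 -0.14  0.01] F [ 0.5  0.4 -3.3] P [ 447.1 -311.5  304.9] [-179.9   -0.2  104.2] w 13.3 50.0 j [-42.1  12.3  86.5   0.   81.4 -56.3]
pose [ 447.1 -311.5  304.9] [-179.9   -0.2  104.2] shift units [1.2499 0.7302 0.0019] rows>= 11 turn 0.197 j6 -56.3
```

Overshot the turn by 5.9°, so I correct it first and then traverse.

Call:
{"name": "drive_tool", "arguments": {
  "deltas": [
    [0, 0, 0.1, 0, 0, 0, 0],
    [0, 0, 0.097, 0, 0, 0, 0],
    [0, 0, 0, 0.05, 0.022, 0, 0],
    [0, 0, 0, 0.094, 0.0427, 0, 0],
    [0, 0, 0, 0.094, 0.0427, 0, 0],
    [0, 0, 0, 0.094, 0.0427, 0, 0],
    [0, 0, 0, 0.094, 0.0427, 0, 0],
    [0, 0, 0, 0.094, 0.0427, 0, 0]
  ]
}}

```text
t: 41.6
ee_pos: [494.7, -146.0, 305.8]
tool_rot: [-179.9, -0.1, 98.2]
contact_force: [0.4, 0.0, -3.3]
gripper_width: 14.1
grip_force: 50.0
```

Call:
{"name": "drive_tool", "arguments": {
  "deltas": [
    [0, 0, 0, 0.094, 0.0427, 0, 0],
    [0, 0, 0, 0.094, 0.0427, 0, 0],
    [0, 0, 0, 0.094, 0.0427, 0, 0],
    [0, 0, 0, 0.094, 0.0427, 0, 0],
    [0, 0, 0, 0.094, 0.0427, 0, 0],
    [0, 0, 0, 0.094, 0.0427, 0, 0],
    [0, 0, 0, 0.094, 0.0427, 0, 0],
    [0, 0, 0, 0.05, 0.022, 0, 0]
  ]
}}

```text
t: 42.27
ee_pos: [559.5, 79.9, 305.7]
tool_rot: [-180.0, -0.1, 98.4]
contact_force: [0.5, -0.8, -4.1]
gripper_width: 13.9
grip_force: 50.0
```

Call:
{"name": "drive_tool", "arguments": {
  "deltas": [
    [0, 0, 0, 0, 0, 0, 0],
    [0, 0, 0, 0, 0, 0, 0],
    [0, 0, 0, 0, 0, 0, 0],
    [0, 0, 0, 0, 0, 0, 0]
  ]
}}

```text
t: 42.6
ee_pos: [558.8, 75.5, 306.2]
tool_rot: [-179.9, 0.0, 98.3]
contact_force: [-0.3, 0.0, -3.9]
gripper_width: 13.6
grip_force: 50.0
```

```bash
python3 s.py; python3 d.py 567.5 105.7 305 98.3
python3 - <<'E'
from h import *
for n in('scene','wrist'):
    c=cam(n);save(c,n+'5.png');print(proj(c,[[737.5,130,107],[738,131,200]]))
E
```

```text
M [ 0.02 -0.05  0.03] F [-0.3  0.  -3.9] P [558.8  75.5 306.2] [-179.9    0.    98.3] w 13.6 50.0 j [ 0.7 13.9 84.2 -0.  82.  -7.6]
pose [558.8  75.5 306.2] [-179.9    0.    98.3] shift units [0.0955 0.0432 0.004 ] rows>= 1 turn -0.0 j6 -7.6
[[344.72898807 379.36019409]
 [345.73580241 344.11536323]]
[[514.63048869 182.97181965]
 [579.4775601  196.49933686]]
```

View pics/scene5.png

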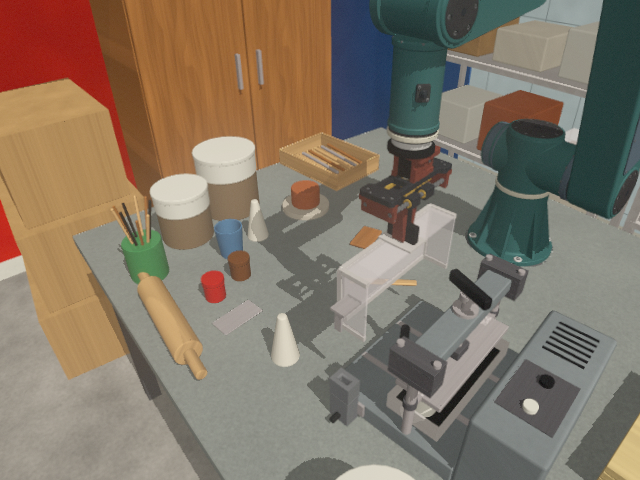

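View pics/wrist5.png

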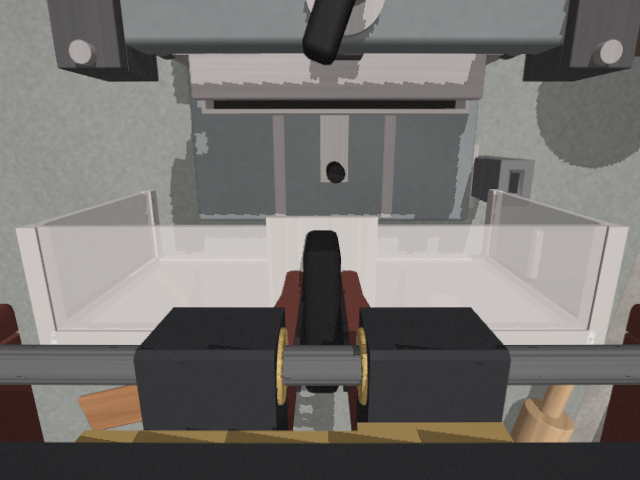

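The hood hangs level and square, with its bracket on the switch side (scene 345,315). In the wrist view the rib's back end is at (321,232) and the slot at (515,182). I'll use the rib end to find its offset in the grip.

Run:
```python
from h import *
c=cam('wrist');s=arm.get_state();p=c['p'].astype(int);X=cloud(c)
Rm=R.from_euler('xyz',s['tool_rot'],degrees=True).as_matrix()
L=(X-s['ee_pos'])@Rm   # tool coords
m=(p.max(2)<60)&(abs(L[...,1])<12)&(L[...,2]<-26)&(L[...,2]>-42)&(L[...,0]>10)&(L[...,0]<60)
q=L[m];print('rib top tool x max',np.percentile(q[:,0],[50,95,99,100]),'y',q[:,1].min(),q[:,1].max(),'z',np.median(q[:,2]))
# wing rear edges of hood: white points with tool z around hood top, right/left
t=(L[...,2]>-2)&(L[...,2]<14)&(p.min(2)>110)&(abs(L[...,1])<160)
for lo,hi in((-140,-60),(60,140)):
    k=t&(L[...,1]>lo)&(L[...,1]<hi);print(lo,'top panel: x max',np.percentile(L[k][:,0],[90,99]),'z',np.median(L[k][:,2]),'|y|max',abs(L[k][:,1]).max())
# tongue/bracket: anything beyond |y|>145
k=(L[...,2]>0)&(L[...,2]<130)&(abs(L[...,1])>145)&(abs(L[...,1])<200)&(c['d']>0)&(abs(L[...,0])<40)
if k.any(): print('bracket',k.sum(),L[k].mean(0),L[k].min(0),L[k].max(0))
```

```text
rib top tool x max [20.94404722 30.16426451 30.5052346  30.79324986] y -8.539439403772546 8.12733730759804 z -33.07912790058413
-140 top panel: x max [26.24560173 30.34191981] z 6.368017447068861 |y|max 139.99884992737572
60 top panel: x max [26.53763194 30.52382875] z 6.419050674950688 |y|max 139.99573055123346
```

Run:
```python
from h import *
e=np.array([-.144,.9896]);f=np.array([-.9896,-.144])
def mach(q): return ((np.array(q)-[550.2,224.5])@np.array([e,f]).T).round(1)
for n in('wrist','scene'):
    c=cam(n);p=c['p'].astype(int);X=cloud(c);z=X[...,2]
    m=(z>102)&(z<112)&(np.hypot(X[...,0]-737,X[...,1]-130)<40)
    q=X[m];r=cv2.minAreaRect(q[:,:2].astype(np.float32));print(n,'switch',m.sum(),r,mach(r[0]))
    u=proj(c,[[737.5,130,107]])[0]
    g=p.max(2);v0,u0=int(u[1]),int(u[0]);print(u,g[v0-14:v0+14:3,u0-14:u0+15:3] if n=='wrist' else '')
    for th in(50,60,70,80):
        k,L,st,ce=cv2.connectedComponentsWithStats((g<th).astype(np.uint8))
        for i in range(1,k):
            if 25<st[i,4]<500 and np.hypot(*(ce[i]-u))<15:
                P=onz(c,np.argwhere(L==i)[:,::-1],107)[:,:2].astype(np.float32);rr=cv2.minAreaRect(P);print(th,'slot',ce[i],st[i,4],rr,mach(rr[0]))
```

```text
wrist switch 1054 ((737.36669921875, 133.7232666015625), (33.947418212890625, 36.22772216796875), 8.238229751586914) [-116.8 -172.1]
[514.1224581  183.08485929] [[113 124 127 118 119 119 120 121 126 127]
 [124 126 124  99  88  87  82  99 113 126]
 [127 125 127  94  57  55  67  99 123 126]
 [128 126 126  82  57  56  78  99 126 126]
 [126 126 127  64  58  56  87  97 125 126]
 [127 127 124  59  55  56 104 100 126 126]
 [126 125 124  55  53  56 114 101 127 125]
 [160 126 124  57  57  54 115 108 127 127]
 [149 133 162 134 105 101 116 111 126 128]
 [148 116 116 118 129 160 159 126 125 126]]
60 slot [512.88970588 182.55147059] 136 ((736.16845703125, 129.83999633789062), (7.2000203132629395, 17.192676544189453), 8.214605331420898) [-120.5 -170.4]
70 slot [512.96385542 182.19277108] 166 ((736.1558227539062, 130.3336181640625), (8.096670150756836, 18.195070266723633), 7.493914604187012) [-120.  -170.5]
80 slot [513.00564972 182.07344633] 177 ((736.204833984375, 131.2613067626953), (8.640419960021973, 20.00362777709961), 8.190447807312012) [-119.1 -170.6]
scene switch 381 ((737.6891479492188, 130.3098602294922), (33.68258285522461, 45.861549377441406), 7.401126384735107) [-120.2 -172. ]
[344.72898807 379.36019409]
```

Call:
{"name": "drive_tool", "arguments": {
  "deltas": [
    [0, 0, 0, 0.04, 0.02, 0, 0],
    [0, 0, 0, 0.035, 0.015, 0, 0],
    [0, 0, 0, 0.018, 0.008, 0, 0],
    [0, 0, 0, 0, 0, 0, 0],
    [0, 0, 0, 0, 0, 0, 0],
    [0, 0, 0, 0, 0, 0, 0],
    [0, 0, 0, 0, 0, 0, 0]
  ]
}}

```text
t: 43.43
ee_pos: [567.8, 105.9, 306.5]
tool_rot: [-180.0, 0.0, 98.4]
contact_force: [0.5, 0.8, -3.5]
gripper_width: 14.1
grip_force: 50.0
```

```bash
python3 d.py 567.6 104.9 195 98.3
```

```text
pose [567.8 105.9 306.5] [-180.     0.    98.4] shift units [-0.0032 -0.0011  0.3716] rows>= 3 turn 0.003 j6 -4.7
```

Call:
{"name": "drive_tool", "arguments": {
  "deltas": [
    [0, 0, 0, -0.002, -0.002, 0.06, 0],
    [0, 0, 0, 0, 0, 0.1, 0],
    [0, 0, 0, 0, 0, 0.08, 0],
    [0, 0, 0, 0, 0, 0.045, 0],
    [0, 0, 0, 0, 0, 0, 0],
    [0, 0, 0, 0, 0, 0, 0],
    [0, 0, 0, 0, 0, 0, 0]
  ]
}}

```text
t: 44.02
ee_pos: [568.4, 105.2, 222.3]
tool_rot: [179.9, 0.0, 98.4]
contact_force: [0.2, 0.0, -3.2]
gripper_width: 13.8
grip_force: 50.0
```

```bash
python3 s.py; python3 d.py 567.7 105.3 184 98.3
python3 - <<'E'
from h import *
c=cam('scene');s=arm.get_state()
im=c['p'][270:430,240:440][:,:,::-1];cv2.imwrite('pics/sc6.png',cv2.resize(im,None,fx=3.5,fy=3.5,interpolation=cv2.INTER_CUBIC))
E
```

```text
M [ 0.01 -0.07 -0.03] F [ 0.2  0.  -3.2] P [568.4 105.2 222.3] [179.9   0.   98.4] w 13.8 50.0 j [ 3.6 18.7 89.4  0.  71.7 -4.7]
pose [568.4 105.2 222.3] [179.9   0.   98.4] shift units [ 0.0005 -0.0026  0.1276] rows>= 1 turn 0.002 j6 -4.7
```

View pics/sc6.png

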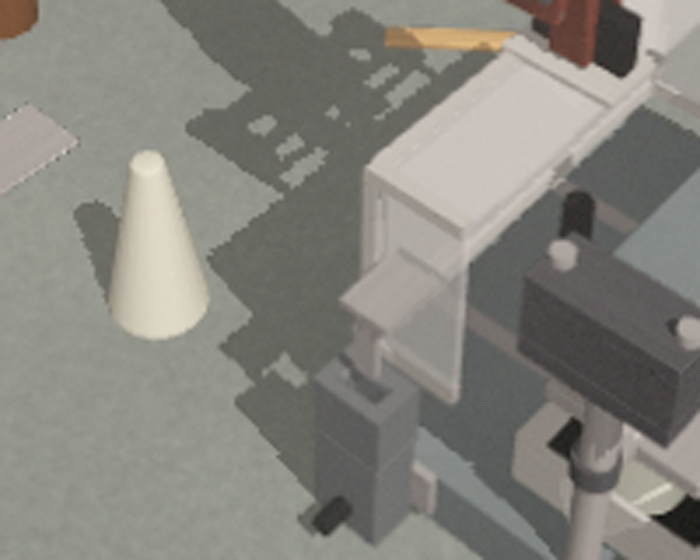

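The tongue (365,345) hangs right over the slot (365,380), so I lower it slowly.

Call:
{"name": "drive_tool", "arguments": {
  "deltas": [
    [0, 0, 0, 0, -0.002, 0.02, 0],
    [0, 0, 0, 0, 0, 0.02, 0],
    [0, 0, 0, 0, 0, 0.02, 0],
    [0, 0, 0, 0, 0, 0.02, 0],
    [0, 0, 0, 0, 0, 0, 0],
    [0, 0, 0, 0, 0, 0, 0]
  ]
}}

```text
t: 44.57
ee_pos: [566.3, 105.3, 196.4]
tool_rot: [-179.9, -0.0, 98.4]
contact_force: [0.6, -0.2, -4.2]
gripper_width: 13.7
grip_force: 50.0
```

```bash
python3 s.py
```

```text
M [ 0.01 -0.07 -0.05] F [ 0.6 -0.2 -4.2] P [566.3 105.3 196.4] [-179.9   -0.    98.4] w 13.7 50.0 j [ 3.7 20.1 91.3  0.  68.7 -4.7]
```

Call:
{"name": "drive_tool", "arguments": {
  "deltas": [
    [0, 0, 0, 0, 0.001, 0.015, 0],
    [0, 0, 0, 0, 0, 0.012, 0],
    [0, 0, 0, 0, 0, 0.008, 0],
    [0, 0, 0, 0, 0, 0.005, 0],
    [0, 0, 0, 0, 0, 0, 0],
    [0, 0, 0, 0, 0, 0, 0]
  ]
}}

```text
t: 45.07
ee_pos: [567.1, 105.4, 185.0]
tool_rot: [-180.0, -0.0, 98.4]
contact_force: [0.3, 0.5, -3.2]
gripper_width: 13.7
grip_force: 50.0
```

```bash
python3 s.py
```

```text
M [-0.02 -0.09 -0.02] F [ 0.3  0.5 -3.2] P [567.1 105.4 185. ] [-180.    -0.    98.4] w 13.7 50.0 j [ 3.7 20.8 92.1  0.  67.2 -4.7]
```

Call:
{"name": "drive_tool", "arguments": {
  "deltas": [
    [0, 0, 0, 0, 0, 0.003, 0],
    [0, 0, 0, 0, 0, 0.002, 0],
    [0, 0, 0, 0, 0, 0, 0],
    [0, 0, 0, 0, 0, 0, 0]
  ]
}}

```text
t: 45.4
ee_pos: [567.2, 105.3, 183.6]
tool_rot: [180.0, -0.0, 98.4]
contact_force: [0.1, -0.6, -4.0]
gripper_width: 13.7
grip_force: 50.0
```

```bash
python3 s.py
```

```text
M [-0.03 -0.04 -0.06] F [ 0.1 -0.6 -4. ] P [567.2 105.3 183.6] [180.   -0.   98.4] w 13.7 50.0 j [ 3.7 20.8 92.2  0.  67.  -4.7]
```

Call:
{"name": "drive_tool", "arguments": {
  "deltas": [
    [0, 0, 0, 0, 0, 0.003, 0],
    [0, 0, 0, 0, 0, 0.002, 0],
    [0, 0, 0, 0, 0, 0, 0],
    [0, 0, 0, 0, 0, 0, 0]
  ]
}}

```text
t: 45.73
ee_pos: [567.2, 105.4, 183.6]
tool_rot: [180.0, -0.0, 98.4]
contact_force: [-3.5, -1.2, 7.6]
gripper_width: 13.8
grip_force: 50.0
```

```bash
python3 s.py
```

```text
M [-0.08  0.64  0.02] F [-3.5 -1.2  7.6] P [567.2 105.4 183.6] [180.   -0.   98.4] w 13.8 50.0 j [ 3.7 20.8 92.2  0.  66.9 -4.7]
```

Seated on the bed. I'll release, retreat upwards and check.

Call:
{"name": "drive_tool", "arguments": {
  "deltas": [
    [0, 0, 0, 0, 0, -0.002, 0],
    [0, 0, 0, 0, 0, 0, 0.5],
    [0, 0, 0, 0, 0, 0, 0.5],
    [0, 0, 0, 0, 0, 0, 0.5],
    [0, 0, 0, 0, 0, 0, 0.5],
    [0, 0, 0, 0, 0, 0, 0.5],
    [0, 0, 0, 0, 0, -0.05, 0.5],
    [0, 0, 0, 0, 0, -0.1, 0.5]
  ]
}}

```text
t: 46.4
ee_pos: [564.4, 105.1, 224.5]
tool_rot: [-179.6, -0.0, 98.4]
contact_force: [1.2, -1.0, 0.5]
gripper_width: 43.9
grip_force: 0.0
```

Call:
{"name": "drive_tool", "arguments": {
  "deltas": [
    [0, 0, 0, 0, 0, -0.12, 0.5],
    [0, 0, 0, 0, 0, -0.12, 0.5],
    [0, 0, 0, 0, 0, -0.1, 0.5],
    [0, 0, 0, 0, 0, 0, 0.5],
    [0, 0, 0, 0, 0, 0, 0.5],
    [0, 0, 0, 0, 0, 0, 0.5]
  ]
}}

```text
t: 46.9
ee_pos: [566.8, 105.3, 329.0]
tool_rot: [-180.0, -0.0, 98.4]
contact_force: [0.3, -0.3, -0.1]
gripper_width: 44.0
grip_force: 0.0
```

```bash
python3 s.py
python3 - <<'E'
from h import *
c=cam('wrist');save(c,'w7.png');X=cloud(c);p=c['p'].astype(int);z=X[...,2]
e=np.array([-.144,.9896]);f=np.array([-.9896,-.144])
m=(z>207)&(z<225)&(p.max(2)<80)&(np.hypot(X[...,0]-567,X[...,1]-105)<50)
q=X[m];r=cv2.minAreaRect(q[:,:2].astype(np.float32));print('rib',len(q),r,np.median(q[:,2]),(np.array(r[0])-[550.2,224.5])@np.array([e,f]).T)
m=(z>270)&(z<300)&(p.max(2)<80)&(abs(X[...,0]-550)<55)&(abs(X[...,1]-224)<55)
q=X[m];print('tbar',len(q),cv2.minAreaRect(q[:,:2].astype(np.float32)) if len(q)>10 else '')
c=cam('scene');a=c['p'][250:450,300:540][:,:,::-1];cv2.imwrite('pics/sc7.png',cv2.resize(a,None,fx=3,fy=3,interpolation=cv2.INTER_CUBIC))
E
```

```text
M [-0.02 -0.08  0.01] F [ 0.3 -0.3 -0.1] P [566.8 105.3 329. ] [-180.    -0.    98.4] w 44.0 0.0 j [ 3.7 14.2 80.6  0.  85.2 -4.7]
rib 1385 ((567.200927734375, 106.56684112548828), (13.218094825744629, 59.22079086303711), 8.047636032104492) 216.8691042022478 [-119.15478762    0.15825679]
tbar 4234 ((548.0686645507812, 212.7603759765625), (68.42166137695312, 16.17940902709961), 78.06651306152344)
```

View pics/sc7.png

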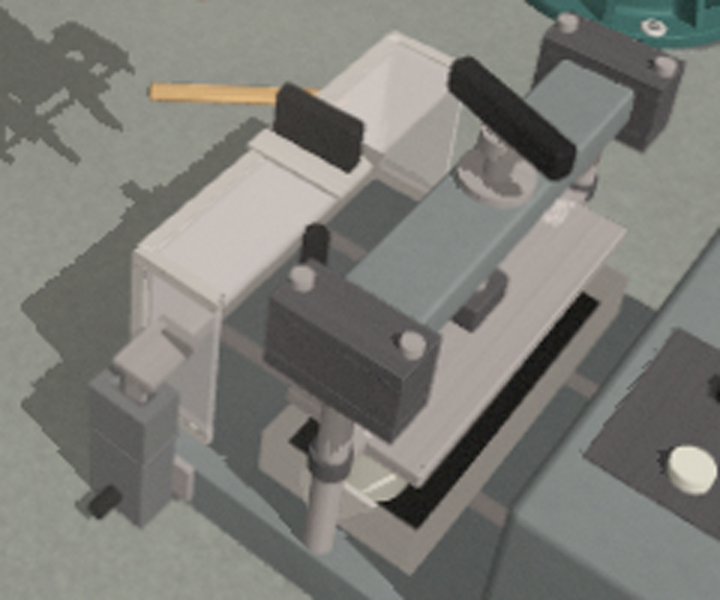

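The hood is seated: the tongue is in the slot at (130,385), the rib is square and its top is at 217 mm as it should be. The plate lies on the lid at (380,485), and the T-bar hasn't moved. Handing in.

```bash
python3 -c "
from workcell import arm
print(arm.job_done())"
```

```text
the job is handed in; nothing more can be done
None
```

The job is handed in, with no verdict returned: the plate was wound up (clockwise raised it, so the screw is left-handed), the two pots found are upright on the fully home tray and the plate is screwed down on their lids. The hood stands square on the bed with its tongue in the slot; clamp force per lid could not be read, only inferred from the torque and the T-bar angle.

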